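# Hang the loose stamps in the stamp cabinet and shut it

## Task

Clear the hand stamps off the packing bench: hang every loose stamp by its loop handle on a free hook of the carousel in the stamp cabinet, one stamp to a hook, turning the carousel with the knob on top so that a free hook faces the cabinet's open front each time. When all are hanging, push the cabinet door shut until it seats on its catch, and leave the tape roll, the carton and the ink pad where they are.

Things in the scene. Friction and masses are not known exactly. Their poses are not given: they have to be found in the camera images.
- cabinet: Fixed stamp cabinet, 304 (x) x 310 (y) x 246 mm high. Origin: on the carousel axis, at bench height. Its open front looks along its own -y. Floor 20 mm thick. A clear top and high side walls cover all behind y = -45 mm; in front of that it is open above and the sides are 100 mm high, so stamps can be hung only on a hook within about 0.3 rad of the front direction.
- carousel (a joint): Carousel angle (rad), anticlockwise from above positive. It turns without end and stays where left (friction 0.1 N m). At 0 hook 0 faces the cabinet's front (its -y); hook i faces the front at -1.257 x i, plus or minus whole turns of 6.283.
- knob (a point): Centre of the bar knob that turns the carousel, on its axis above the clear top: 70 mm long, 18 mm wide, 44 mm high (247 to 291 mm above the bench). Own axes turn with the carousel: y along the bar's length, parallel to hook 0.
- hook0 (a point): Hook 0, ALWAYS OCCUPIED by a stamp fixed to it. Five hooks stand 72 degrees apart, numbered anticlockwise from above. Point: on the centre line of the hook's straight part, 105 mm from the axis, 160 mm above the bench.
- hook1 (a point): Hook 1, free at the start. Each hook has a round stop collar, 36 mm across, 70 to 75 mm from the axis; a stamp hangs between the collar and the upturned tip. Point as for hook 0.
- hook2 (a point): Hook 2, free at the start. Every hook is an 8 mm steel rod, level and radial out to 127 mm from the axis; there its tip turns up 12 mm (top 176 mm above the bench) and ends 138 mm from the axis. Point as for hook 0.
- hook3 (a point): Hook 3, free at the start. To hang: bring the stamp from outside the tip straight in towards the axis, the hook passing through its loop, then lower it. Point as for hook 0.
- hook4 (a point): Hook 4, free at the start. Shape and point as for the others.
- door (a joint): Door angle (rad): 0 = shut and seated, starts 1.40 to 1.58, stops at 1.75; opens anticlockwise from above. Slight friction (0.12 N m), stays where left. In the last 0.05 rad a nib rides over a sprung ball, which takes about 7 N at the free edge (12 N at 180 mm from the hinge), then snaps in; before that it stays ajar.
- door_hinge (a point): Point on the door's upright hinge axis, at (150, -160) mm in the cabinet's frame, 131 mm above the bench. Axes turn with the door: own -x runs from the hinge to the free edge, own -y is the outward normal of the outer face (the side to push on).
- door_edge (a point): Middle of the door's free edge, 300 mm from the hinge axis, 131 mm above the bench. Clear panel in an aluminium frame, 10 mm thick about this line, from 23 to 239 mm above the bench; a small pull handle stands 26 mm proud outside, 280 mm from the hinge, 96 to 164 mm above the bench.
- stampA_mid (a point): Hand stamp: wooden base 70 (x) x 50 (y) x 24 mm, rubber below, with an upright black D loop on top; 94 mm tall, about 180 g. Point: its centre, 47 mm above the underside. Loop: 56 mm wide outside along x, 20 mm thick along y; opening 32 mm wide, 24 to 83 mm above the underside, through along y. Stands on the bench. Three or four of A to D are present.
- stampB_mid (a point): Stamp like A (same point and axes); may be absent. Same again after half a turn about z. Good grip: from above, across the loop's 56 mm (along x), 60 mm above the underside, so that the hook passes between the fingers.
- stampC_mid (a point): Stamp like A (same point and axes); may be absent. The sloped upper corners of the opening centre it on a hook; when hung, its centre is about 32 mm below the hook's centre line.
- stampD_mid (a point): Stamp like A (same point and axes); may be absent. All stamps stand upright on the open bench, in front of the cabinet's open side, at the start.
- tape_roll: Bystander: a roll of packing tape lying flat, 110 mm across, 48 mm high; origin at the centre of its underside. Leave it alone.
- carton: Bystander: a small cardboard carton, 130 x 100 x 80 mm; origin at the centre of its underside. Leave it alone.
- ink_pad: Bystander: a flat ink pad in a tin, 75 x 115 x 23 mm; origin at the centre of its underside. Leave it alone.

How it is judged:
By the outcome, as a careful person would: the job done as asked, in the order asked, and still so for the second after the job is handed in, with the robot touching nothing.
Of stampA, stampB, stampC, stampD only 3 to 4 are there at a start; the rules pass over those that are not, and their reading is None.
At some moment in a run one of stampA, stampB, stampC, stampD may be knocked a few centimetres aside while the robot is not near it.
It also fails if it takes over 210 s, if anything falls off the work surface, if the arm or the gripper's body presses on something with over 40 N, if the wrist force passes 120 N, or if a joint passes its speed limit or range.

## Robot

A 7-joint arm with a two-finger parallel gripper is mounted at the origin on the work surface. World frame = base frame: x ahead of the robot, y to its left, z up, the work surface at z = 0. Lengths are in mm, angles in degrees, forces in N, time in s.
With the tool pointing down it reaches from about 400 to 900 mm from the base axis. Payload 5.5 kg.
Tool frame: the origin (TCP) lies midway between the tips of the shut fingers; the grasp point (between the pads) lies 19 mm behind it; z points along the fingers, x is the direction in which the jaws open and shut, and the axes are right-handed (so a half turn about z gives the same grasp; the last joint's range is limited). The gripper opens to 92 mm and grips with 3 to 60 N. Pads are 19 mm wide; open, the fingers measure 130 mm over their backs; the gripper's body (75 mm by 190 mm) begins 47 mm behind the grasp point.
Start: joints at [80.054, 28.699, -24.465, 88.831, 12.651, 65.22, -12.049], TCP at [275.009, -588.957, 226.729] pointing down, gripper open.
Joint ranges: [-164.97, 164.97], [-17.58, 116.51], [-87.97, 89.64], [11.32, 138.91], [-80.73, 260.73], [10.89, 115.49], [-147.41, 147.41]. Speed limits (degrees/s): [147.25, 147.25, 180, 180, 180, 180, 180].

## Interface

Orientations are given as [roll, pitch, yaw] about the fixed x, y, z axes, in that order (R = Rz(yaw) Ry(pitch) Rx(roll)).
In Python, from cell import ctrl, camera, camera_params gives the robot as it stands.
- The arm moves only by the tool play_rows, never from a script. Its argument "motion" is a list of rows, each a list of 7 numbers: the shift along the tool's x, y, z in m, then the turn, a rotation vector about the tool's x, y, z in degrees, then the finger opening in m, from 0 to 0.0918. In form: [[dx, dy, dz, ax, ay, az, jaw], ...]. A call has 1 to 20 rows; each row is the pose to reach, as a shift and turn from the pose commanded when the call began, along the tool's axes at that moment; what a row does not reach only later rows make up. A row lasts 1/12 s, in which the tool goes at most 41.7 mm and 7.16 degrees, less where a joint would pass 70% of its speed; a pose out of reach is approached as far as the arm can. A call with a gripper value outside its range is refused whole. The fingers move at their own pace and stop on an object; "squeeze" is the grip in N (left out, the last holds). Time passes only in rows, so rows that repeat a pose let the fingers close. It gives the time, the measured TCP pose, the force and the opening at its end, in the units of the state.
- ctrl.state(): the state, without advancing time (a new reading comes with each control period).
- camera(name): name is "side" or "top" or "wrist"; returns (picture, depth): 420x560x3 uint8, red, green, blue; 420x560 float32, mm along the optical axis (not along the pixel's ray), 0 where there is no reading.
- camera_params(name): a dict with "fx", "fy", "cx", "cy" (pixels), "rvec" (rotation vector, rad) and "tvec" (3), from world to camera coordinates, as OpenCV has them. Camera axes: x right, y down, z forward; pixel columns grow to the right and rows downward; lengths in mm; the calibration is good to about 2 mm. A picture is of the moment at which its call begins: read the wrist's pose just before it. camera_params takes no time and is no camera call; for the wrist camera it gives the pose at the moment of the call.
- ctrl.finish_job(): hands the job in, once; it reports no verdict.
The state is a dict: "t": time; "q": joint angles; "qvel": joint speeds; "effort": joint torques, N m; "eef_pos": TCP position; "tcp_rot": TCP orientation; "force": force on the tool from outside, world axes, zero at the start; "moment": the same for the moment, N m; "width": finger opening in mm.
Only numpy, scipy, OpenCV 4.12 (cv2) and the standard library are available. Lean on these libraries where they do the work, as an engineer would, in place of code of your own. Each camera call takes 0.05 s, during which the arm holds its last target.

## Working session

There is one attempt and no reset: what is moved stays moved. The work goes in short steps, Python scripts to look and compute and a tool call to move; the robot and the scene stay as the last step left them, time stands still between calls to the robot, and variables do not carry over. Pictures are saved under pics/ and viewed, and the job is handed in when it is done.

Besides the shell and the picture viewer there is one more tool, called in YAML: its name, and indented under it one key for each argument. play_rows: Moves the arm, as the interface text tells. Its arguments: {"type":"object","properties":{"motion":{"type":"array"},"squeeze":{"type":"number"}},"required":["motion"]}

```bash
ls; mkdir -p pics
cat > h.py <<'E'
import numpy as np, cv2
from cell import ctrl, camera, camera_params
from scipy.spatial.transform import Rotation as R
def snap(n,f):
    p=camera_params(n); im,d=camera(n); cv2.imwrite(f'pics/{f}.png',im[:,:,::-1]); np.savez(f'pics/{f}.npz',im=im,d=d,**{k:np.array(v) for k,v in p.items()})
    return im,d,p
def load(f):
    z=np.load(f'pics/{f}.npz'); return z['im'],z['d'],{k:z[k] for k in('fx','fy','cx','cy','rvec','tvec')}
def RT(p): return cv2.Rodrigues(np.array(p['rvec'],float))[0],np.array(p['tvec'],float).ravel()
def onplane(p,u,v,z):
    r,t=RT(p); d=r.T@np.array([(u-p['cx'])/p['fx'],(v-p['cy'])/p['fy'],1]); c=-r.T@t
    return c+d*(z-c[2])/d[2]
def cloud(d,p):
    r,t=RT(p); v,u=np.mgrid[:d.shape[0],:d.shape[1]]
    P=np.stack([(u-p['cx'])/p['fx']*d,(v-p['cy'])/p['fy']*d,d],-1)
    return (P-t)@r
def proj(p,X): return cv2.projectPoints(np.array(X,float).reshape(-1,3),np.array(p['rvec'],float),np.array(p['tvec'],float),np.array([[p['fx'],0,p['cx']],[0,p['fy'],p['cy']],[0,0,1.]]),None)[0][:,0]
E
python3 - <<'E'
from h import *
print(ctrl.state())
for n in('side','top','wrist'):
    im,d,p=snap(n,n+'0'); r,t=RT(p); print(n,-r.T@t, r[2],p['fx'])
E
```

```text
pics
{'t': 0.0, 'q': array([ 80.05221105,  28.75561799, -24.45433585,  88.89182702,
        12.65053248,  65.21810883, -12.04794578]), 'qvel': array([-0.12668539, -0.03866009, -0.06034726,  0.01391773, -0.05135841,
        0.02601229, -0.00676729]), 'effort': array([ 7.45194793e-04, -5.66593409e+01, -5.81601351e+00, -2.79118824e+01,
       -6.87885750e-02,  3.08819069e-02,  1.10073747e-04]), 'eef_pos': array([ 274.66915902, -588.34331577,  225.65748621]), 'tcp_rot': array([-1.79994611e+02,  1.11942204e-01, -6.49666788e+01]), 'force': array([ 1.02037841, -0.99940263, -0.39443236]), 'moment': array([-0.07904666,  0.03056415,  0.04611103]), 'width': 91.58380702295689}
side [ 805.19164816 1048.68840958 1323.4034106 ] [-0.14008145 -0.70568907 -0.6945359 ] 528.2340334139955
top [ 295.42077591 -130.15775857 1484.00863959] [ 1.98392406e-01 -7.42368611e-04 -9.80122391e-01] 458.7915076083934
wrist [ 336.87287441 -559.29932583  383.93287478] [-0.23289515 -0.10604633 -0.96670266] 334.5693513722357
```

View pics/side0.png

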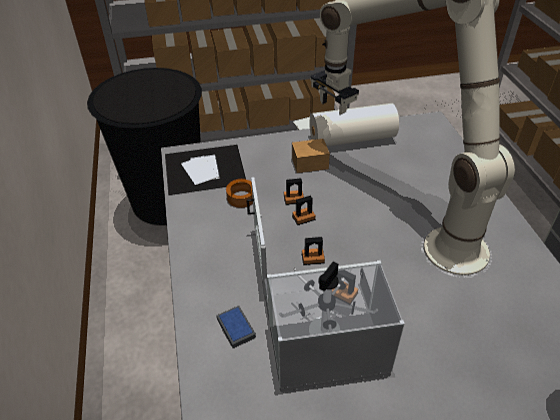

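View pics/top0.png

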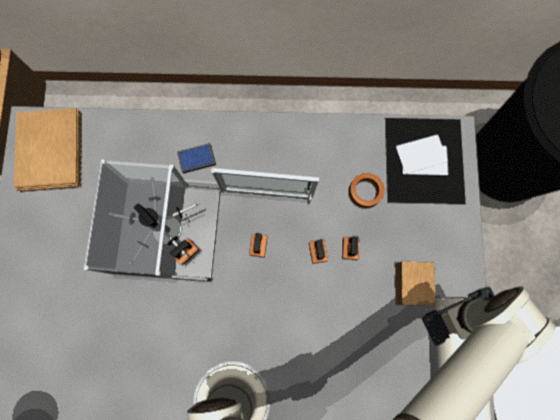

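View pics/wrist0.png

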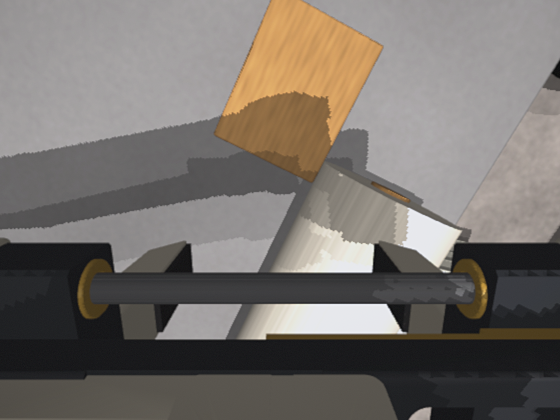

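The side and top views show three stamps: top pixels (258,245), (319,251), (351,248). The cabinet is at left with its front facing picture right, and the door is open. The occupied hook's stamp is near (185,250). Now I'll measure.

```bash
cat >> h.py <<'E'
def blobs(im,mask,amin=40):
    n,l,s,c=cv2.connectedComponentsWithStats(mask.astype(np.uint8),8)
    return [(i,s[i],c[i]) for i in range(1,n) if s[i][4]>=amin],l
def orange(im):
    h=cv2.cvtColor(im,cv2.COLOR_RGB2HSV); return (h[...,0]<18)&(h[...,1]>150)&(h[...,2]>70)
E
python3 - <<'E'
from h import *
im,d,p=load('top0')
C=cloud(d,p)
b,l=blobs(im,orange(im))
for i,s,c in b:
    m=l==i; P=C[m]; print('top',s,c.round(1),'z med',np.median(P[:,2]).round(1),'xy',np.median(P[:,:2],0).round(1))
im2=cv2.resize(im[140:300,70:390],None,fx=2.5,fy=2.5,interpolation=cv2.INTER_CUBIC); cv2.imwrite('pics/t0z.png',im2[:,:,::-1])
s,ds,ps=load('side0'); im2=cv2.resize(s[170:400,210:420],None,fx=2.6,fy=2.6,interpolation=cv2.INTER_CUBIC); cv2.imwrite('pics/s0z.png',im2[:,:,::-1])
E
```

```text
top [350 174  34  33 423] [366.7 189.4] z med 47.0 xy [ 661.3 -414.7]
top [250 235  17  22 150] [258.4 246.5] z med 24.6 xy [469.8 -74.6]
top [176 239  22  25 151] [187.7 252.4] z med 104.8 xy [440.6 138.6]
top [343 238  15  21 142] [347.3 249.5] z med 25.0 xy [ 466.  -349.7]
top [310 241  17  22 149] [316.3 252.6] z med 23.8 xy [ 454.1 -247.1]
```

View pics/t0z.png

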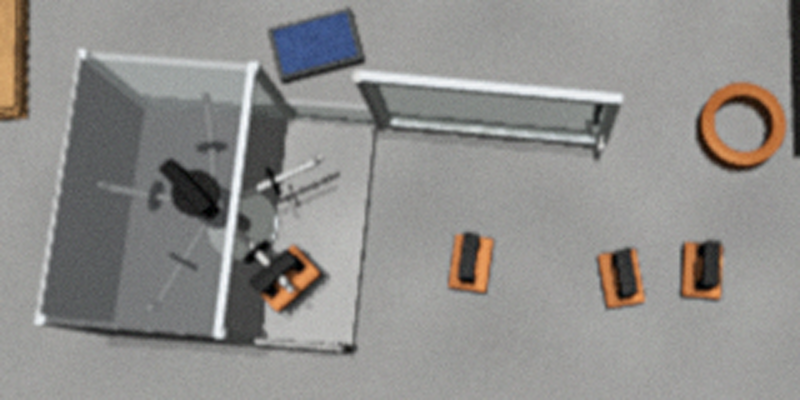

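View pics/s0z.png

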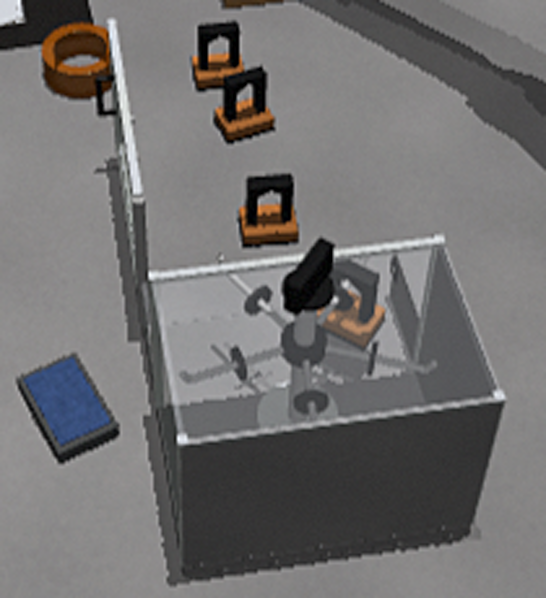

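Run:
```python
from h import *
im,d,p=load('top0'); C=cloud(d,p)
f=lambda a,b,z:onplane(p,70+a/2.5-.3,140+b/2.5-.3,z)
for n,a,b,z in [('bL',83,53,246),('fL',253,68,246),('bR',40,320,246),('fR',219,333,246),('lowR',352,348,100),('lowL',378,126,100),('doorh',360,76,239),('doore',618,98,239)]:
    print(n,f(a,b,z).round(1))
# knob
dark=(im.max(-1)<45)
m=dark&(C[...,2]>270)&(C[...,2]<300); m[:, :70]=0; m[:,300:]=0
v,u=np.nonzero(m); P=C[m]; print(len(P),P.mean(0),P[:,2].min(),P[:,2].max())
(c,s,a)=cv2.minAreaRect(P[:,:2].astype(np.float32)); print('knob',c,s,a)
for x in cv2.boxPoints((c,s,a)): print(x)
# loops tops
m=dark&(C[...,2]>80)&(C[...,2]<100)
m[:,:230]=0
b,l=blobs(im,m,15)
for i,s,c in b:
    P=C[l==i]; print(s,P.mean(0).round(1),cv2.minAreaRect(P[:,:2].astype(np.float32)))
```

```text
bL [676.9 365.3 246. ]
fL [663.4 173.4 246. ]
bR [377.9 382.7 246. ]
fR [368.  190.1 246. ]
lowR [362.   68.1 100. ]
lowL [635.4  49.3 100. ]
doorh [658.8  54.2 239. ]
doore [ 639.3 -236.7  239. ]
190 [493.75438789 212.17738365 288.73425117] 271.14143958011164 298.8369953234618
knob (291.40142822265625, 135.43460083007812) (549.98876953125, 78.6561050415039) 26.986011505126953
[28.503159 45.695496]
[ 64.195175 -24.396332]
[554.2997 225.1737]
[518.60767 295.26553]
[350 245   5  10  20] [ 455.3 -355.6   90.7] ((459.8336181640625, -357.8231201171875), (28.577207565307617, 11.02741527557373), 0.3203766942024231)
```

Run:
```python
from h import *
im,d,p=load('top0'); C=cloud(d,p)
m=np.zeros(im.shape[:2],bool); m[200:230,130:162]=1
k=m&(im.max(-1)<50); print(k.sum(),np.percentile(C[k][:,2],[5,25,50,75,95]))
for z0 in (275,282):
    kk=k&(C[...,2]>z0); P=C[kk]; print(len(P),P.mean(0).round(1),cv2.minAreaRect(P[:,:2].astype(np.float32)))
    w,V=np.linalg.eigh(np.cov(P[:,:2].T)); print('long axis deg',np.degrees(np.arctan2(V[1,1],V[0,1])))
s,ds,ps=load('side0'); Cs=cloud(ds,ps)
m=np.zeros(im.shape[:2],bool); m[258:292,316:342]=1
k=m&(s.max(-1)<60)&(Cs[...,2]>275); P=Cs[k]; print('side',len(P),P.mean(0).round(1),cv2.minAreaRect(P[:,:2].astype(np.float32)))
w,V=np.linalg.eigh(np.cov(P[:,:2].T)); print(np.degrees(np.arctan2(V[1,1],V[0,1])))
# stamps: points by height from both cams
for n,(I,D,p_,CC) in dict(top=(im,d,p,C),side=(s,ds,ps,Cs)).items():
  for cx,cy in [(470,-75),(455,-247),(465,-350)]:
    nb=(np.hypot(CC[...,0]-cx,CC[...,1]-cy)<60)
    dk=I.max(-1)<60
    A=nb&orange(I)&(CC[...,2]>19)&(CC[...,2]<29); B=nb&dk&(CC[...,2]>86)&(CC[...,2]<100)
    T=CC[A|(nb&dk&(CC[...,2]>15))]
    for q,nm in((CC[A],'base'),(CC[B],'loop')):
      r=cv2.minAreaRect(q[:,:2].astype(np.float32)); print(n,nm,len(q),q.mean(0).round(1),np.round(r[0],1),np.round(r[1],1),round(r[2],1))
```

```text
328 [249.19204045 253.58611816 284.94607521 290.81390062 293.85320636]
178 [516.4 223.3 289.9] ((517.2081909179688, 225.21636962890625), (68.1186752319336, 17.943986892700195), 44.17811965942383)
long axis deg -137.65752083425943
168 [516.7 223.8 290.5] ((517.3169555664062, 225.0653533935547), (68.06078338623047, 17.856266021728516), 42.920005798339844)
long axis deg -137.1036103901266
side 202 [522.4 232.9 287.3] ((520.90625, 229.04937744140625), (72.48114013671875, 19.33884620666504), 45.798831939697266)
-135.91899761007923
top base 124 [473.4 -69.7  24.3] [475.5 -67.1] [44.9 63.3] 84.2
top loop 82 [476.2 -67.2  93.9] [475.1 -67.5] [15.9 53.1] 84.4
top base 118 [ 454.5 -254.9   23.8] [ 460.6 -259.1] [64.2 46. ] 10.6
top loop 92 [ 460.8 -258.    93.7] [ 459.1 -258.5] [52.9 18.1] 10.6
top base 118 [ 469.1 -351.3   24.2] [ 472.5 -361.1] [64.6 45. ] 0.2
top loop 101 [ 472.2 -361.5   93.4] [ 471.8 -361.2] [16.5 52.7] 89.5
side base 130 [479.6 -59.5  23.1] [479.3 -64.8] [50.4 67.6] 81.3
side loop 98 [479.3 -62.   92.2] [479.4 -62.1] [25.7 55. ] 81.3
side base 93 [ 464.7 -250.3   23.2] [ 465.6 -255.4] [68.9 48.4] 13.3
side loop 80 [ 465.1 -254.8   91.2] [ 464.9 -255. ] [56.7 26. ] 14.7
side base 74 [ 479.  -357.7   23.4] [ 476.8 -360.4] [53.4 63.5] 88.6
side loop 69 [ 477.1 -359.9   91.6] [ 475.6 -359.3] [59.2 26.2] 2.6
```

```bash
cat >> h.py <<'E'
def mv(pos,yaw,s=None,tilt=None):
    s=s or ctrl.state(); Rc=R.from_euler('xyz',s['tcp_rot'],degrees=True)
    Rt=R.from_euler('xyz',[180,0,yaw],degrees=True)
    dl=Rc.inv().apply(np.array(pos)-s['eef_pos'])/1000; rv=(Rc.inv()*Rt).as_rotvec(degrees=True)
    n=max(np.linalg.norm(dl)/.0417,np.linalg.norm(rv)/7.16)
    print('d',dl.round(4),'rv',rv.round(2),'rows>=',round(n,1))
def st():
    s=ctrl.state(); print('t',round(s['t'],2),'pos',s['eef_pos'].round(1),'rot',s['tcp_rot'].round(1),'q',s['q'].round(0),'F',s['force'].round(1),'w',round(s['width'],1)); return s
E
python3 - <<'E'
from h import *
s=st(); p=camera_params('wrist'); r,t=RT(p); c=-r.T@t
Rc=R.from_euler('xyz',s['tcp_rot'],degrees=True)
print('cam off tool',Rc.inv().apply(c-s['eef_pos']).round(1),'fwd',Rc.inv().apply(r[2]).round(3))
mv([275,-588,400],-65); mv([519,190,400],-46)
E
```

```text
t 0.15 pos [ 274.7 -588.5  225.9] rot [-1.8e+02  1.0e-01 -6.5e+01] q [ 80.  29. -24.  89.  13.  65. -12.] F [0.1 0.6 0.4] w 91.6
cam off tool [  -0.4  -68.7 -158.1] fwd [-0.001  0.256  0.967]
d [-0.0006 -0.0005 -0.1741] rv [-0.    0.09  0.03] rows>= 4.2
d [-0.6023 -0.5507 -0.1731] rv [ -0.02   0.09 -18.97] rows>= 20.0
```

play_rows:
  motion:
    - [0,0,-0.04,0,0,0,0.0915]
    - [0,0,-0.08,0,0,0,0.0915]
    - [-0.02,-0.02,-0.12,0,0,-1,0.0915]
    - [-0.05,-0.045,-0.155,0,0,-2,0.0915]
    - [-0.08,-0.07,-0.17,0,0,-3,0.0915]
    - [-0.11,-0.1,-0.175,0,0,-4,0.0915]
    - [-0.14,-0.125,-0.175,0,0,-5,0.0915]
    - [-0.17,-0.15,-0.175,0,0,-6,0.0915]
    - [-0.2,-0.175,-0.175,0,0,-7,0.0915]
    - [-0.23,-0.2,-0.175,0,0,-8,0.0915]
    - [-0.26,-0.23,-0.175,0,0,-9,0.0915]
    - [-0.29,-0.255,-0.175,0,0,-10,0.0915]
    - [-0.32,-0.285,-0.175,0,0,-11,0.0915]
    - [-0.35,-0.31,-0.175,0,0,-12,0.0915]
    - [-0.38,-0.34,-0.175,0,0,-13,0.0915]
    - [-0.41,-0.37,-0.175,0,0,-14,0.0915]
    - [-0.44,-0.4,-0.175,0,0,-15,0.0915]
    - [-0.47,-0.43,-0.175,0,0,-16,0.0915]
    - [-0.5,-0.46,-0.175,0,0,-17,0.0915]
    - [-0.53,-0.485,-0.175,0,0,-18,0.0915]

```text
t: 1.82
eef_pos: [489.7, 94.1, 401.9]
tcp_rot: [-180.0, -0.1, -47.0]
force: [-0.1, -0.8, -0.1]
width: 91.4
```

Run:
```python
from h import *
st(); mv([519,226,400],-46.5)
snap('wrist','w1')
```

```text
t 1.82 pos [489.7  94.1 401.9] rot [-1.8e+02 -1.0e-01 -4.7e+01] q [ 42.  10. -63.  95.   9.  81. -69.] F [-0.1 -0.8 -0.1] w 91.4
d [-0.0766 -0.1113  0.0019] rv [-0.02 -0.08 -0.52] rows>= 3.2
```

View pics/w1.png

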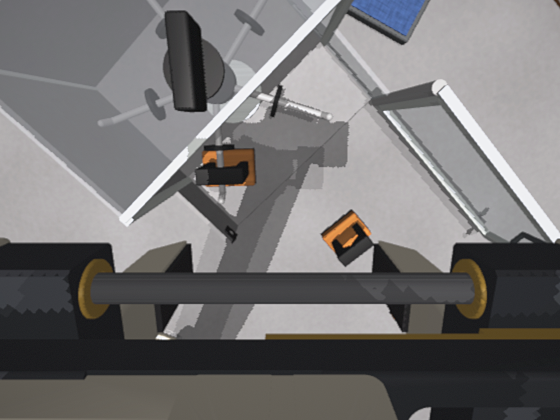

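The wrist view shows the knob bar at about (185,60), the occupied hook 0 stamp at (228,170), hook 1 at (300,105), and the nearest stamp at (347,238).

```bash
cat >> h.py <<'E'
def knob(f,box):
    im,d,p=load(f); C=cloud(d,p); m=np.zeros(d.shape,bool); m[box[1]:box[3],box[0]:box[2]]=1
    k=m&(im.max(-1)<75)&(C[...,2]>283)&(C[...,2]<302); P=C[k]
    r=cv2.minAreaRect(P[:,:2].astype(np.float32)); w,V=np.linalg.eigh(np.cov(P[:,:2].T))
    print('knob',len(P),P.mean(0).round(1),np.round(r[0],1),np.round(r[1],1),'axis',np.degrees(np.arctan2(V[1,1],V[0,1])).round(1)%180)
E
python3 - <<'E'
from h import *
knob('w1',(150,0,215,115))
im,d,p=load('w1')
# high rim front corners at 246, and line
for n,u,v,z in [('fR',125,222,246),('fL',345,0,246),('lowR',236,238,100),('lowL',372,101,100),('hinge',440,87,239)]: print(n,onplane(p,u,v,z).round(1))
C=cloud(d,p)
st()
E
```

```text
knob 2123 [522.6 228.2 290.5] [519.3 225.9] [68.8 18.5] axis 43.80000000000001
fR [365.  188.7 246. ]
fL [647.  169.7 246. ]
lowR [374.2  78.3 100. ]
lowL [639.1  72.7 100. ]
hinge [659.3  57.3 239. ]
t 1.87 pos [489.6 104.6 402.1] rot [-179.6    0.2  -46.3] q [ 41.  10. -63.  95.   9.  80. -70.] F [1.2 5.8 2.9] w 91.6
```

Run:
```python
from h import *
st(); mv([519.2,225.9,330],-46.2);mv([519.2,225.9,262],-46.2)
```

```text
t 1.87 pos [489.6 104.6 402.1] rot [-179.6    0.2  -46.3] q [ 41.  10. -63.  95.   9.  80. -70.] F [1.2 5.8 2.9] w 91.6
d [-0.067  -0.1048  0.073 ] rv [-0.36  0.18 -0.09] rows>= 3.5
d [-0.0668 -0.1044  0.141 ] rv [-0.36  0.18 -0.09] rows>= 4.5
```

play_rows:
  motion:
    - [-0.03,-0.05,0.0,0,0,0,0.06]
    - [-0.055,-0.085,0.03,0,0,0,0.06]
    - [-0.066,-0.104,0.06,0,0,0,0.06]
    - [-0.066,-0.104,0.072,0,0,0,0.06]
    - [-0.066,-0.104,0.072,0,0,0,0.06]
    - [-0.066,-0.104,0.072,0,0,0,0.06]

```text
t: 2.37
eef_pos: [519.0, 212.1, 328.4]
tcp_rot: [179.8, 0.1, -46.8]
force: [0.8, -0.4, 0.1]
width: 60.5
```

Run:
```python
from h import *
st(); mv([519.2,225.9,262],-46.2)
```

```text
t 2.37 pos [519.  212.1 328.4] rot [ 1.798e+02  1.000e-01 -4.680e+01] q [ 22.  23. -61.  94.  20.  76. -89.] F [ 0.8 -0.4  0.1] w 60.5
d [-0.0098 -0.0098  0.0663] rv [ 0.18  0.12 -0.63] rows>= 1.6
```

play_rows:
  motion:
    - [-0.01,-0.01,0.02,0,0,-0.6,0.06]
    - [-0.01,-0.01,0.05,0,0,-0.6,0.06]
    - [-0.01,-0.01,0.066,0,0,-0.6,0.06]
    - [-0.01,-0.01,0.066,0,0,-0.6,0.06]
    - [-0.01,-0.01,0.066,0,0,-0.6,0.03]
    - [-0.01,-0.01,0.066,0,0,-0.6,0.02]
    - [-0.01,-0.01,0.066,0,0,-0.6,0.01]
    - [-0.01,-0.01,0.066,0,0,-0.6,0.01]
    - [-0.01,-0.01,0.066,0,0,-0.6,0.01]
  squeeze: 20

```text
t: 3.12
eef_pos: [521.3, 226.1, 264.9]
tcp_rot: [-179.9, -0.1, -46.4]
force: [0.4, 0.2, -0.4]
width: 31.1
```

Run:
```python
from h import *
st(); mv([519.2,225.9,262],-75.2)
```

```text
t 3.12 pos [521.3 226.1 264.9] rot [-1.799e+02 -1.000e-01 -4.640e+01] q [ 18.  27. -59.  98.  24.  69. -93.] F [ 0.4  0.2 -0.4] w 31.1
d [-0.0013  0.0016  0.0029] rv [-0.1  -0.04 28.8 ] rows>= 4.0
```

play_rows:
  motion:
    - [-0.001,0.001,0.002,0,0,0,0.01]
    - [-0.001,0.001,0.002,0,0,0,0.01]
    - [-0.001,0.001,0.002,0,0,0,0.01]
    - [-0.001,0.001,0.002,0,0,0,0.01]
  squeeze: 20

```text
t: 3.45
eef_pos: [519.3, 225.7, 261.7]
tcp_rot: [180.0, -0.0, -46.4]
force: [0.3, -1.6, -0.3]
width: 18.0
```

Run:
```python
from h import *
st()
im,d,p=snap('wrist','w2')
```

```text
t 3.45 pos [519.3 225.7 261.7] rot [180.   -0.  -46.4] q [ 18.  27. -59.  98.  24.  69. -93.] F [ 0.3 -1.6 -0.3] w 18.0
```

View pics/w2.png

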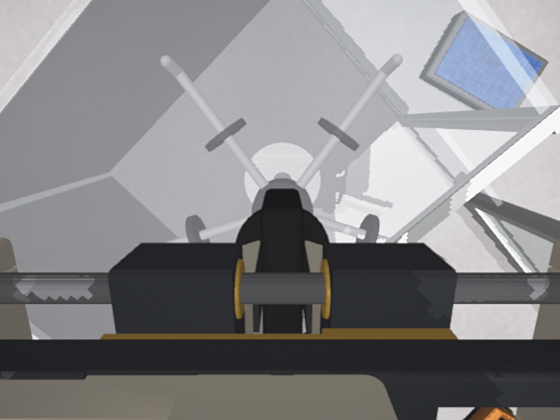

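Knob gripped, width 18.0 as expected. Turning −29°.

play_rows:
  motion:
    - [0,0,0,0,0,3,0.01]
    - [0,0,0,0,0,7,0.01]
    - [0,0,0,0,0,12,0.01]
    - [0,0,0,0,0,17,0.01]
    - [0,0,0,0,0,22,0.01]
    - [0,0,0,0,0,26,0.01]
    - [0,0,0,0,0,29.2,0.01]
    - [0,0,0,0,0,29.2,0.01]
    - [0,0,0,0,0,29.2,0.01]
    - [0,0,0,0,0,29.2,0.01]
    - [0,0,0,0,0,29.2,0.06]
    - [0,0,0,0,0,29.2,0.06]
    - [0,0,0,0,0,29.2,0.06]
    - [0,0,0,0,0,29.2,0.06]
    - [0,0,0,0,0,29.2,0.06]
    - [0,0,0,0,0,29.2,0.06]

```text
t: 4.83
eef_pos: [519.2, 226.2, 261.7]
tcp_rot: [180.0, 0.0, -75.6]
force: [0.3, -0.3, 0.6]
width: 53.3
```

Run:
```python
from h import *
st(); mv([519.2,150,420],-75.6); snap('top','top1');
im,d,p=load('top1'); im2=cv2.resize(im[140:300,70:390],None,fx=2.5,fy=2.5,interpolation=cv2.INTER_CUBIC); cv2.imwrite('pics/t1z.png',im2[:,:,::-1])
```

```text
t 4.83 pos [519.2 226.2 261.7] rot [180.    0.  -75.6] q [  14.   24.  -52.   98.   21.   68. -119.] F [ 0.3 -0.3  0.6] w 53.3
d [ 0.0737  0.019  -0.1583] rv [0.   0.01 0.04] rows>= 4.2
```

View pics/t1z.png

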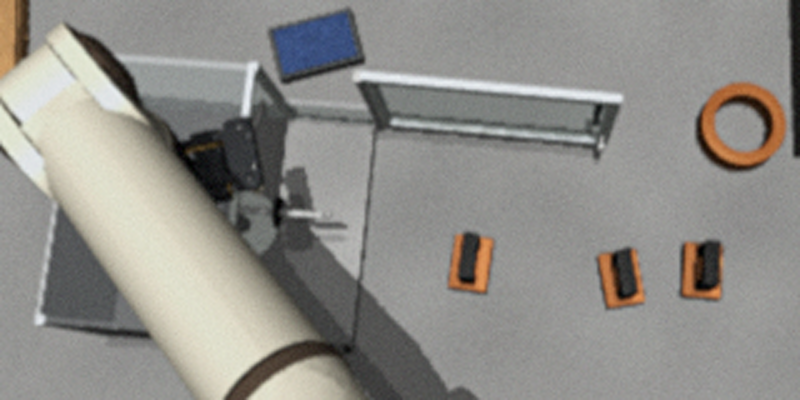

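Run:
```python
from h import *
s=st(); mv([519.2,150,350],-60); mv([477,-40,220],-6)
```

```text
t 4.88 pos [519.2 226.2 261.7] rot [-180.     0.   -75.6] q [  14.   24.  -52.   98.   21.   68. -119.] F [0.8 1.1 0.9] w 56.6
d [ 0.0737  0.019  -0.0883] rv [-0.000e+00  1.000e-02 -1.556e+01] rows>= 2.8
d [0.2472 0.1073 0.0417] rv [ -0.     0.   -69.56] rows>= 9.7
```

play_rows:
  motion:
    - [0,0,-0.03,0,0,0,0.06]
    - [0,0,-0.07,0,0,0,0.06]
    - [0.01,0.003,-0.09,0,0,-5,0.0915]
    - [0.04,0.012,-0.1,0,0,-12,0.0915]
    - [0.075,0.025,-0.1,0,0,-19,0.0915]
    - [0.11,0.04,-0.1,0,0,-26,0.0915]
    - [0.145,0.055,-0.1,0,0,-33,0.0915]
    - [0.175,0.07,-0.08,0,0,-40,0.0915]
    - [0.205,0.085,-0.05,0,0,-47,0.0915]
    - [0.23,0.1,-0.01,0,0,-54,0.0915]
    - [0.247,0.107,0.02,0,0,-61,0.0915]
    - [0.247,0.107,0.04,0,0,-67,0.0915]
    - [0.247,0.107,0.04,0,0,-69.6,0.0915]
    - [0.247,0.107,0.04,0,0,-69.6,0.0915]
    - [0.247,0.107,0.04,0,0,-69.6,0.0915]

```text
t: 6.13
eef_pos: [477.6, -39.4, 222.0]
tcp_rot: [-179.9, -0.0, -6.1]
force: [0.0, 0.1, 0.2]
width: 91.4
```

Run:
```python
from h import *
s=st(); snap('wrist','w3'); snap('top','top2')
```

```text
t 6.13 pos [477.6 -39.4 222. ] rot [-179.9   -0.    -6.1] q [ 55.  20. -63. 112.  20.  60. -23.] F [0.  0.1 0.2] w 91.4
```

View pics/w3.png

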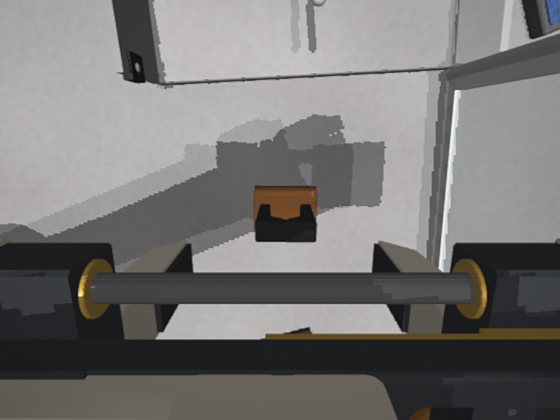

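View pics/top2.png

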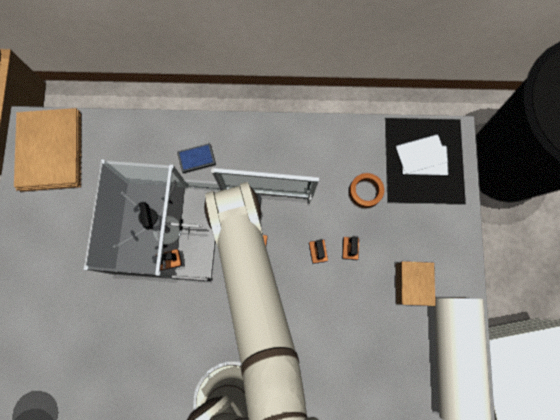

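Stamp 1 is at (286,213) in the wrist view, between the finger lines. Measuring it.

```bash
cat >> h.py <<'E'
def stamp(f,box):
    im,d,p=load(f); C=cloud(d,p); m=np.zeros(d.shape,bool); m[box[1]:box[3],box[0]:box[2]]=1
    o=m&orange(im)&(C[...,2]>18)&(C[...,2]<30); P=C[o]; r=cv2.minAreaRect(P[:,:2].astype(np.float32)); print('base',len(P),np.median(P[:,2]).round(1),np.round(r[0],1),np.round(r[1],1),round(r[2],1))
    o=m&(im.max(-1)<80)&(C[...,2]>86)&(C[...,2]<102); P=C[o]; r=cv2.minAreaRect(P[:,:2].astype(np.float32)); print('loop',len(P),np.median(P[:,2]).round(1),np.round(r[0],1),np.round(r[1],1),round(r[2],1))
E
python3 - <<'E'
from h import *
stamp('w3',(230,170,340,260)); s=st(); mv([477.5,-65,120],-6)
E
```

```text
base 1397 23.9 [478.  -58.5] [36.  67.4] 85.7
loop 1374 93.9 [477.6 -66. ] [20. 55.] 83.0
t 6.23 pos [478.3 -39.1 222.9] rot [-1.8e+02 -1.0e-01 -6.0e+00] q [ 55.  19. -63. 112.  20.  60. -23.] F [-0.3  0.4 -0.4] w 91.3
d [0.0017 0.0258 0.1029] rv [-0.   -0.13 -0.04] rows>= 2.5
```

play_rows:
  motion:
    - [0,0.015,0.02,0,0,0,0.0915]
    - [0,0.0265,0.05,0,0,0,0.0915]
    - [-0.0005,0.0265,0.085,0,0,0,0.0915]
    - [-0.0005,0.0265,0.12,0,0,0,0.0915]
    - [-0.0005,0.0265,0.15,0,0,0,0.0915]
    - [-0.0005,0.0265,0.17,0,0,0,0.0915]
    - [-0.0005,0.0265,0.181,0,0,0,0.0915]
    - [-0.0005,0.0265,0.181,0,0,0,0.0915]
    - [-0.0005,0.0265,0.181,0,0,0,0.04]
    - [-0.0005,0.0265,0.181,0,0,0,0.04]
    - [-0.0005,0.0265,0.181,0,0,0,0.04]
    - [-0.0005,0.0265,0.181,0,0,0,0.04]
    - [-0.0005,0.0265,0.181,0,0,0,0.04]
    - [-0.0005,0.0265,0.181,0,0,0,0.04]
    - [-0.0005,0.0265,0.181,0,0,0,0.04]
    - [-0.0005,0.0265,0.181,0,0,0,0.04]
  squeeze: 25

```text
t: 7.57
eef_pos: [475.1, -66.3, 41.5]
tcp_rot: [180.0, -0.1, -6.0]
force: [0.7, -1.5, 6.7]
width: 55.8
```

Run:
```python
from h import *
s=st()
a=np.radians(-3.6); X=lambda x,y: np.array([519.2,225.9])+np.array([[np.cos(a),-np.sin(a)],[np.sin(a),np.cos(a)]])@[x,y]
for y in(-220,-150,-105,-102): print(y,X(0,y).round(1))
mv([*X(0,-220),146],-3.6)
```

```text
t 7.57 pos [475.1 -66.3  41.5] rot [ 1.8e+02 -1.0e-01 -6.0e+00] q [ 43.  35. -47. 120.  39.  42. -36.] F [ 0.7 -1.5  6.7] w 55.8
-220 [505.4   6.3]
-150 [509.8  76.2]
-105 [512.6 121.1]
-102 [512.8 124.1]
d [ 0.0227 -0.0754 -0.1044] rv [ 0.02 -0.13 -2.39] rows>= 3.1
```

play_rows:
  motion:
    - [0,0,-0.03,0,0,0,0.04]
    - [0,0,-0.065,0,0,0,0.04]
    - [0.003,-0.01,-0.095,0,0,0,0.04]
    - [0.01,-0.03,-0.104,0,0,-1,0.04]
    - [0.016,-0.05,-0.104,0,0,-2,0.04]
    - [0.021,-0.068,-0.104,0,0,-2.4,0.04]
    - [0.0227,-0.0754,-0.104,0,0,-2.4,0.04]
    - [0.0227,-0.0754,-0.104,0,0,-2.4,0.04]
    - [0.0227,-0.0754,-0.104,0,0,-2.4,0.04]
    - [0.0227,-0.0754,-0.104,0,0,-2.4,0.04]
  squeeze: 25

```text
t: 8.4
eef_pos: [503.4, 5.2, 144.0]
tcp_rot: [179.9, 0.1, -3.6]
force: [-0.7, 0.3, -2.3]
width: 56.0
```

Run:
```python
from h import *
s=st(); snap('wrist','w4'); snap('side','side4')
im,d,p=load('side4'); im2=cv2.resize(im[170:400,210:420],None,fx=2.6,fy=2.6,interpolation=cv2.INTER_CUBIC); cv2.imwrite('pics/s4z.png',im2[:,:,::-1])
```

```text
t 8.4 pos [503.4   5.2 144. ] rot [ 1.799e+02  1.000e-01 -3.600e+00] q [ 42.  29. -56. 113.  30.  54. -33.] F [-0.7  0.3 -2.3] w 56.0
```

View pics/w4.png

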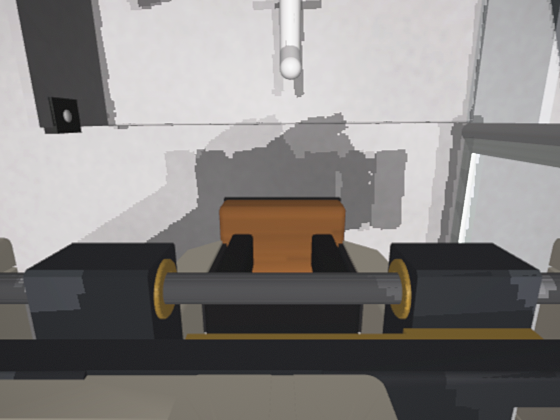

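View pics/s4z.png

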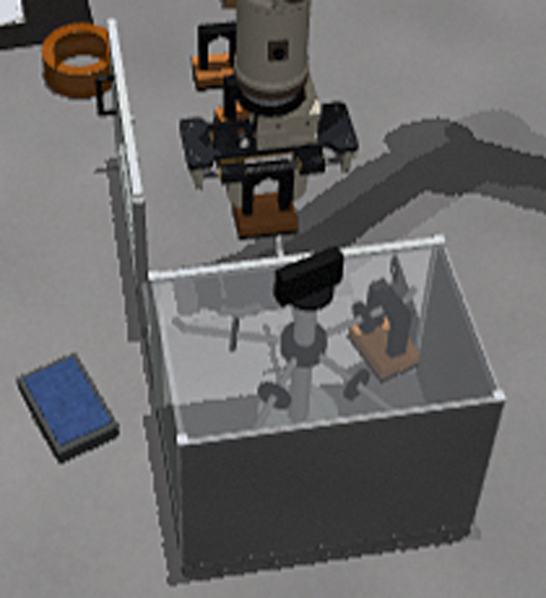

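Run:
```python
from h import *
im,d,p=load('w4'); C=cloud(d,p)
h=cv2.cvtColor(im,cv2.COLOR_RGB2HSV)
for v in (5,15,25,35,45,60,67,72):
    row=C[v,270:312]; ok=(row[:,2]>150)&(row[:,2]<185); u=np.nonzero(ok)[0]+270
    print(v,len(u),u.mean() if len(u) else '',row[ok].mean(0).round(1) if len(u) else '')
s=st()
```

```text
5 21 290.0 [513.2 115.4 163.2]
15 21 290.0 [513.  112.1 163.2]
25 20 289.75 [512.7 108.8 163.2]
35 21 290.0 [512.6 105.3 163.4]
45 21 290.0 [512.4 101.9 163.5]
60 21 290.0 [511.8  94.9 174.4]
67 22 290.5 [511.8  92.4 175.2]
72 20 290.5 [511.7  90.8 174.8]
t 8.5 pos [503.7   5.1 144.2] rot [ 1.8e+02  1.0e-01 -3.7e+00] q [ 42.  29. -56. 113.  30.  54. -33.] F [ 0.2 -0.9 -1.1] w 55.5
```

Run:
```python
from h import *
s=st(); mv([507,20,146],-3.5); mv([513.6,123,146],-3.5); mv([513.6,123,119],-3.5)
```

```text
t 8.5 pos [503.7   5.1 144.2] rot [ 1.8e+02  1.0e-01 -3.7e+00] q [ 42.  29. -56. 113.  30.  54. -33.] F [ 0.2 -0.9 -1.1] w 55.5
d [ 0.0024 -0.0151 -0.0018] rv [ 0.04  0.07 -0.18] rows>= 0.4
d [ 0.0024 -0.1183 -0.0019] rv [ 0.04  0.07 -0.18] rows>= 2.8
d [ 0.0024 -0.1183  0.0251] rv [ 0.04  0.07 -0.18] rows>= 2.9
```

play_rows:
  motion:
    - [0.0024,-0.01,-0.002,0,0,0,0.04]
    - [0.0024,-0.025,-0.002,0,0,0,0.04]
    - [0.0024,-0.04,-0.002,0,0,0,0.04]
    - [0.0024,-0.055,-0.002,0,0,0,0.04]
    - [0.0024,-0.07,-0.002,0,0,0,0.04]
    - [0.0024,-0.085,-0.002,0,0,0,0.04]
    - [0.0024,-0.1,-0.002,0,0,0,0.04]
    - [0.0024,-0.112,-0.002,0,0,0,0.04]
    - [0.0024,-0.118,-0.002,0,0,0,0.04]
    - [0.0024,-0.118,-0.002,0,0,0,0.04]
    - [0.0024,-0.118,-0.002,0,0,0,0.04]
    - [0.0024,-0.118,-0.002,0,0,0,0.04]

```text
t: 9.5
eef_pos: [514.1, 123.1, 146.6]
tcp_rot: [180.0, 0.0, -3.6]
force: [0.6, -0.7, -0.6]
width: 56.2
```

Run:
```python
from h import *
s=st(); snap('wrist','w5');  mv([513.6,123,120],-3.5)
```

```text
t 9.5 pos [514.1 123.1 146.6] rot [180.    0.   -3.6] q [ 27.  31. -56. 110.  31.  56. -47.] F [ 0.6 -0.7 -0.6] w 56.2
d [-0.0005 -0.      0.0265] rv [ 0.05  0.02 -0.15] rows>= 0.6
```

View pics/w5.png

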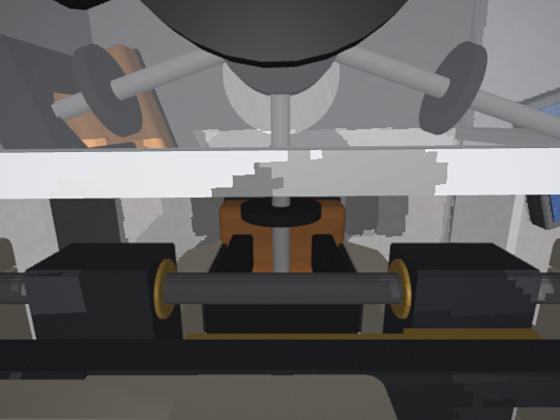

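The rod runs through the loop, centred at column 281. Lowering.

play_rows:
  motion:
    - [0,0,0.006,0,0,0,0.04]
    - [0,0,0.012,0,0,0,0.04]
    - [0,0,0.018,0,0,0,0.04]
    - [0,0,0.022,0,0,0,0.04]
    - [0,0,0.0245,0,0,0,0.04]
    - [0,0,0.0245,0,0,0,0.04]
    - [0,0,0.0245,0,0,0,0.04]

```text
t: 10.13
eef_pos: [514.9, 123.7, 122.4]
tcp_rot: [180.0, -0.1, -3.6]
force: [1.0, -2.4, 2.1]
width: 55.6
```

Run:
```python
from h import *
s=st()
```

```text
t 10.13 pos [514.9 123.7 122.4] rot [ 1.8e+02 -1.0e-01 -3.6e+00] q [ 26.  33. -54. 111.  33.  53. -48.] F [ 1.  -2.4  2.1] w 55.6
```

play_rows:
  motion:
    - [0,0,0.0015,0,0,0,0.04]
    - [0,0,0.0015,0,0,0,0.04]
    - [0,0,0.0015,0,0,0,0.065]
    - [0,0,0.0015,0,0,0,0.08]
    - [0,0,0.0015,0,0,0,0.09]
    - [0,0,0.0015,0,0,0,0.09]
    - [0,0,0.0015,0,0,0,0.09]
    - [0,0,0.0015,0,0,0,0.09]
    - [0,0,-0.01,0,0,0,0.09]
    - [0,0,-0.03,0,0,0,0.09]
    - [0,0,-0.06,0,0,0,0.09]
    - [0,0,-0.1,0,0,0,0.09]
    - [0,0,-0.14,0,0,0,0.09]
    - [0,0,-0.18,0,0,0,0.09]
    - [0,0,-0.21,0,0,0,0.09]
    - [0,0,-0.21,0,0,0,0.09]
    - [0,0,-0.21,0,0,0,0.09]

```text
t: 11.55
eef_pos: [515.0, 124.8, 334.7]
tcp_rot: [-180.0, -0.3, -3.6]
force: [-0.1, -0.3, -1.1]
width: 90.1
```

Run:
```python
from h import *
s=st(); snap('wrist','w6'); mv([519.2,225.9,340],104.4)
```

```text
t 11.55 pos [515.  124.8 334.7] rot [-180.    -0.3   -3.6] q [ 36.  19. -65.  98.  18.  75. -36.] F [-0.1 -0.3 -1.1] w 90.1
d [-0.0012 -0.1019 -0.0072] rv [ 1.0000e-01 -2.0000e-02 -1.0797e+02] rows>= 15.1
```

View pics/w6.png

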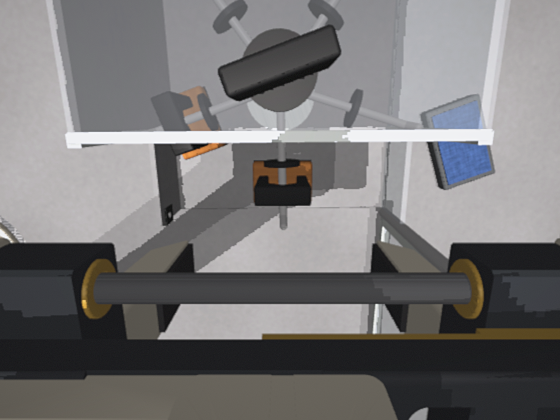

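play_rows:
  motion:
    - [0,-0.005,-0.015,0,0,-5,0.06]
    - [0,-0.015,-0.015,0,0,-12,0.06]
    - [0,-0.025,-0.015,0,0,-19,0.06]
    - [0,-0.035,-0.015,0,0,-26,0.06]
    - [0,-0.045,-0.015,0,0,-33,0.06]
    - [0,-0.055,-0.015,0,0,-40,0.06]
    - [0,-0.065,-0.015,0,0,-47,0.06]
    - [0,-0.075,-0.015,0,0,-54,0.06]
    - [0,-0.085,-0.015,0,0,-61,0.06]
    - [0,-0.095,-0.015,0,0,-68,0.06]
    - [-0.001,-0.102,-0.015,0,0,-75,0.06]
    - [-0.001,-0.102,-0.015,0,0,-82,0.06]
    - [-0.001,-0.102,-0.015,0,0,-89,0.06]
    - [-0.001,-0.102,-0.015,0,0,-96,0.06]
    - [-0.001,-0.102,-0.01,0,0,-103,0.06]
    - [-0.001,-0.102,-0.005,0,0,-108,0.06]
    - [-0.001,-0.102,0,0,0,-108,0.06]
    - [-0.001,-0.102,0,0,0,-108,0.06]
    - [-0.001,-0.102,0,0,0,-108,0.06]

```text
t: 13.18
eef_pos: [518.9, 225.7, 331.1]
tcp_rot: [-179.9, 0.0, 104.3]
force: [0.0, -0.0, 0.1]
width: 60.1
```

Run:
```python
from h import *
s=st(); mv([519.2,225.9,262],104.4)
```

```text
t 13.18 pos [518.9 225.7 331.1] rot [-179.9    0.   104.3] q [ 29.  37. -84.  93.  37.  84.  47.] F [ 0.  -0.   0.1] w 60.1
d [0.0001 0.0005 0.0691] rv [-0.11  0.01 -0.09] rows>= 1.7
```

play_rows:
  motion:
    - [0,0,0.02,0,0,0,0.06]
    - [0,0,0.045,0,0,0,0.045]
    - [0,0,0.062,0,0,0,0.04]
    - [0,0,0.069,0,0,0,0.03]
    - [0,0,0.069,0,0,0,0.01]
    - [0,0,0.069,0,0,0,0.01]
    - [0,0,0.069,0,0,0,0.01]
    - [0,0,0.069,0,0,0,0.01]
    - [0,0,0.069,0,0,0,0.01]
    - [0,0,0.069,0,0,0,0.01]
  squeeze: 20

```text
t: 14.02
eef_pos: [520.1, 226.2, 264.5]
tcp_rot: [179.9, 0.0, 104.4]
force: [-0.8, -1.4, 6.2]
width: 18.2
```

Run:
```python
from h import *
s=st(); mv([519.2,225.9,262],32.4)
```

```text
t 14.02 pos [520.1 226.2 264.5] rot [179.9   0.  104.4] q [ 28.  40. -81.  98.  41.  78.  44.] F [-0.8 -1.4  6.2] w 18.2
d [-0.     -0.0009  0.0025] rv [ 1.000e-01 -5.000e-02  7.199e+01] rows>= 10.1
```

Gripped (18.2). Turn −72°, then release and rise.

play_rows:
  motion:
    - [0,0,0,0,0,3,0.01]
    - [0,0,0,0,0,8,0.01]
    - [0,0,0,0,0,14,0.01]
    - [0,0,0,0,0,20,0.01]
    - [0,0,0,0,0,26,0.01]
    - [0,0,0,0,0,32,0.01]
    - [0,0,0,0,0,38,0.01]
    - [0,0,0,0,0,44,0.01]
    - [0,0,0,0,0,50,0.01]
    - [0,0,0,0,0,56,0.01]
    - [0,0,0,0,0,61,0.01]
    - [0,0,0,0,0,66,0.01]
    - [0,0,0,0,0,70,0.01]
    - [0,0,0,0,0,72,0.01]
    - [0,0,0,0,0,72,0.01]
    - [0,0,0,0,0,72,0.01]
    - [0,0,0,0,0,72,0.01]

```text
t: 15.43
eef_pos: [519.8, 225.7, 264.6]
tcp_rot: [179.9, -0.0, 32.4]
force: [-1.6, -3.2, 9.0]
width: 17.9
```

play_rows:
  motion:
    - [0,0,0,0,0,0,0.06]
    - [0,0,0,0,0,0,0.06]
    - [0,0,0,0,0,0,0.06]
    - [0,0,0,0,0,0,0.06]
    - [0,0,-0.01,0,0,0,0.06]
    - [0,0,-0.03,0,0,0,0.07]
    - [0,0,-0.06,0,0,0,0.09]
    - [0,0,-0.09,0,0,0,0.0915]
    - [0,0,-0.1,0,0,0,0.0915]
    - [0,0,-0.1,0,0,0,0.0915]

```text
t: 16.27
eef_pos: [520.5, 227.5, 366.8]
tcp_rot: [180.0, -0.3, 32.4]
force: [-0.1, 1.0, 0.1]
width: 79.9
```

Run:
```python
from h import *
s=st(); mv([462,-235,220],11.5)
```

```text
t 16.27 pos [520.5 227.5 366.8] rot [180.   -0.3  32.4] q [ 24.  25. -69.  90.  23.  81. -14.] F [-0.1  1.   0.1] w 79.9
d [-0.2983  0.3589  0.1454] rv [-2.000e-02 -3.200e-01  2.094e+01] rows>= 11.7
```

play_rows:
  motion:
    - [-0.02,0.025,0,0,0,1,0.0915]
    - [-0.045,0.054,0,0,0,3,0.0915]
    - [-0.07,0.084,0,0,0,5,0.0915]
    - [-0.095,0.114,0,0,0,7,0.0915]
    - [-0.12,0.144,0,0,0,9,0.0915]
    - [-0.145,0.174,0.01,0,0,11,0.0915]
    - [-0.17,0.204,0.03,0,0,13,0.0915]
    - [-0.195,0.234,0.05,0,0,15,0.0915]
    - [-0.22,0.264,0.07,0,0,17,0.0915]
    - [-0.245,0.294,0.09,0,0,19,0.0915]
    - [-0.265,0.32,0.11,0,0,20,0.0915]
    - [-0.283,0.34,0.13,0,0,21,0.0915]
    - [-0.295,0.355,0.14,0,0,21,0.0915]
    - [-0.298,0.359,0.145,0,0,21,0.0915]
    - [-0.298,0.359,0.145,0,0,21,0.0915]
    - [-0.298,0.359,0.145,0,0,21,0.0915]

```text
t: 17.6
eef_pos: [461.2, -234.8, 218.7]
tcp_rot: [-179.9, -0.1, 11.6]
force: [0.3, 0.3, 0.1]
width: 90.8
```

Run:
```python
from h import *
s=st(); snap('wrist','w7'); snap('top','top7'); stamp('w7',(200,110,360,265)); stamp('top7',(300,230,331,270));stamp('top7',(335,230,365,270))
```

```text
t 17.6 pos [ 461.2 -234.8  218.7] rot [-1.799e+02 -1.000e-01  1.160e+01] q [ 72.  24. -60. 107.  24.  62.  15.] F [0.3 0.3 0.1] w 90.8
base 1421 23.9 [ 460.1 -251. ] [67.5 32.7] 10.7
loop 1398 93.8 [ 462.1 -259.5] [54.4 20.1] 10.2
base 0 nan [0. 0.] [0. 0.] 0.0
loop 0 nan [0. 0.] [0. 0.] 0.0
base 10 22.0 [ 445.7 -380.7] [ 6.8 10.5] 80.0
loop 14 93.0 [ 465.9 -371.5] [ 4.5 41. ] 80.2
  return _methods._mean(a, axis=axis, dtype=dtype,
  ret = ret.dtype.type(ret / rcount)
```

View pics/w7.png

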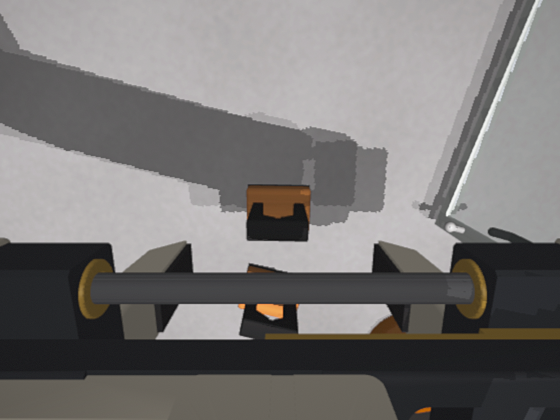

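View pics/top7.png

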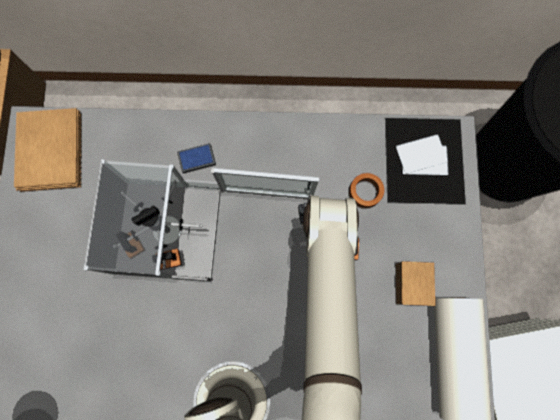

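Run:
```python
from h import *
s=st(); mv([462,-259.5,41.5],10.5)
```

```text
t 17.7 pos [ 461.8 -234.5  219.5] rot [ 1.80e+02 -1.00e-01  1.16e+01] q [ 72.  24. -60. 107.  24.  62.  15.] F [-0.4  0.2  0.8] w 91.5
d [-0.0052  0.0244  0.178 ] rv [ 0.03 -0.1   1.15] rows>= 4.3
```

play_rows:
  motion:
    - [-0.003,0.015,0.02,0,0,1,0.0915]
    - [-0.0052,0.0244,0.05,0,0,1,0.0915]
    - [-0.0052,0.0244,0.085,0,0,1,0.0915]
    - [-0.0052,0.0244,0.12,0,0,1,0.0915]
    - [-0.0052,0.0244,0.15,0,0,1,0.0915]
    - [-0.0052,0.0244,0.17,0,0,1,0.0915]
    - [-0.0052,0.0244,0.178,0,0,1,0.0915]
    - [-0.0052,0.0244,0.178,0,0,1,0.0915]
    - [-0.0052,0.0244,0.178,0,0,1,0.04]
    - [-0.0052,0.0244,0.178,0,0,1,0.04]
    - [-0.0052,0.0244,0.178,0,0,1,0.04]
    - [-0.0052,0.0244,0.178,0,0,1,0.04]
    - [-0.0052,0.0244,0.178,0,0,1,0.04]
    - [-0.0052,0.0244,0.178,0,0,1,0.04]
    - [-0.0052,0.0244,0.178,0,0,1,0.04]
    - [-0.0052,0.0244,0.178,0,0,1,0.04]
  squeeze: 25

```text
t: 19.03
eef_pos: [460.9, -262.1, 40.9]
tcp_rot: [179.9, -0.1, 10.4]
force: [0.3, 0.0, 5.2]
width: 55.8
```

Run:
```python
from h import *
s=st(); mv([506.5,5,147],-3.6)
```

```text
t 19.03 pos [ 460.9 -262.1   40.9] rot [ 1.799e+02 -1.000e-01  1.040e+01] q [ 63.  39. -46. 113.  40.  45.   4.] F [0.3 0.  5.2] w 55.8
d [ 0.0933 -0.2543 -0.1062] rv [ 0.05 -0.07 14.02] rows>= 7.0
```

play_rows:
  motion:
    - [0,0,-0.03,0,0,0,0.04]
    - [0,0,-0.065,0,0,0,0.04]
    - [0.005,-0.01,-0.095,0,0,1,0.04]
    - [0.013,-0.035,-0.106,0,0,3,0.04]
    - [0.024,-0.065,-0.106,0,0,5,0.04]
    - [0.035,-0.095,-0.106,0,0,7,0.04]
    - [0.046,-0.125,-0.106,0,0,9,0.04]
    - [0.057,-0.155,-0.106,0,0,11,0.04]
    - [0.068,-0.185,-0.106,0,0,12,0.04]
    - [0.079,-0.215,-0.106,0,0,13,0.04]
    - [0.088,-0.24,-0.106,0,0,14,0.04]
    - [0.0933,-0.2543,-0.106,0,0,14,0.04]
    - [0.0933,-0.2543,-0.106,0,0,14,0.04]
    - [0.0933,-0.2543,-0.106,0,0,14,0.04]
    - [0.0933,-0.2543,-0.106,0,0,14,0.04]
  squeeze: 25

```text
t: 20.28
eef_pos: [505.2, 4.2, 145.7]
tcp_rot: [179.9, 0.1, -3.6]
force: [0.1, -0.6, -1.2]
width: 55.8
```

```bash
cat >> h.py <<'E'
def rod(f):
    im,d,p=load(f); C=cloud(d,p); Q=[]
    for v in range(0,80,6):
        row=C[v,230:340]; ok=(row[:,2]>150)&(row[:,2]<185)
        if ok.sum()>8: q=row[ok].mean(0); Q.append(q); print(v,ok.sum(),q.round(1))
    Q=np.array(Q); L=Q[Q[:,2]<168]
    c=np.polyfit(L[:,1],L[:,0],1); print('rod yaw',-np.degrees(np.arctan(c[0])).round(2),'x at y=123',np.polyval(c,123).round(1),'x at 5',np.polyval(c,5).round(1))
E
python3 - <<'E'
from h import *
s=st(); snap('wrist','w8'); rod('w8'); mv([513.6,123,146.5],-3.5)
E
```

```text
t 20.28 pos [505.2   4.2 145.7] rot [ 1.799e+02  1.000e-01 -3.600e+00] q [ 40.  27. -53. 113.  27.  53. -31.] F [ 0.1 -0.6 -1.2] w 55.8
0 20 [513.1 116.6 163.4]
6 21 [513.1 114.6 163.5]
12 21 [513.  112.7 163.1]
18 21 [512.9 110.6 163.4]
24 21 [512.7 108.6 163.3]
30 21 [512.6 106.5 163.4]
36 21 [512.5 104.4 163.5]
42 20 [512.6 102.4 163.1]
48 20 [512.4  99.6 166.9]
54 21 [512.   96.6 171.9]
60 22 [512.   94.1 174.7]
66 22 [511.9  92.1 175.2]
72 18 [511.7  90.2 174.6]
rod yaw -2.61 x at y=123 513.4 x at 5 508.1
d [ 0.0006 -0.1196 -0.0009] rv [ 0.05  0.07 -0.17] rows>= 2.9
```

View pics/w8.png

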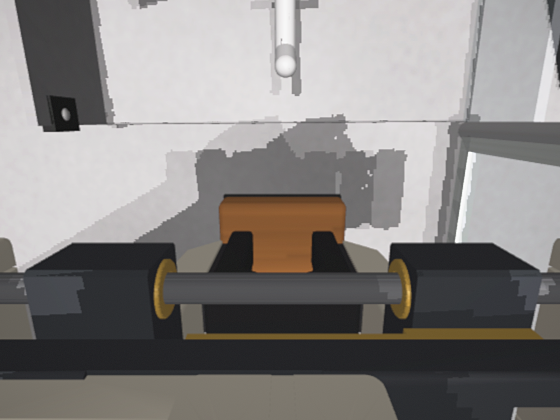

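Hook 2 now faces the front, with its tip at (286,65), on the same line as hook 1 was. Inserting and lowering the same way.

play_rows:
  motion:
    - [0.0006,-0.01,-0.001,0,0,0,0.04]
    - [0.0006,-0.025,-0.001,0,0,0,0.04]
    - [0.0006,-0.04,-0.001,0,0,0,0.04]
    - [0.0006,-0.055,-0.001,0,0,0,0.04]
    - [0.0006,-0.07,-0.001,0,0,0,0.04]
    - [0.0006,-0.085,-0.001,0,0,0,0.04]
    - [0.0006,-0.1,-0.001,0,0,0,0.04]
    - [0.0006,-0.113,-0.001,0,0,0,0.04]
    - [0.0006,-0.119,-0.001,0,0,0,0.04]
    - [0.0006,-0.119,-0.001,0,0,0,0.04]
    - [0.0006,-0.119,-0.001,0,0,0,0.04]
    - [0.0006,-0.119,-0.001,0,0,0,0.04]

```text
t: 21.33
eef_pos: [513.9, 122.7, 147.0]
tcp_rot: [179.9, 0.0, -3.7]
force: [-0.5, -1.4, -1.6]
width: 56.1
```

Run:
```python
from h import *
s=st(); snap('wrist','w9')
```

```text
t 21.33 pos [513.9 122.7 147. ] rot [179.9   0.   -3.7] q [ 25.  30. -53. 110.  29.  55. -45.] F [-0.5 -1.4 -1.6] w 56.1
```

View pics/w9.png

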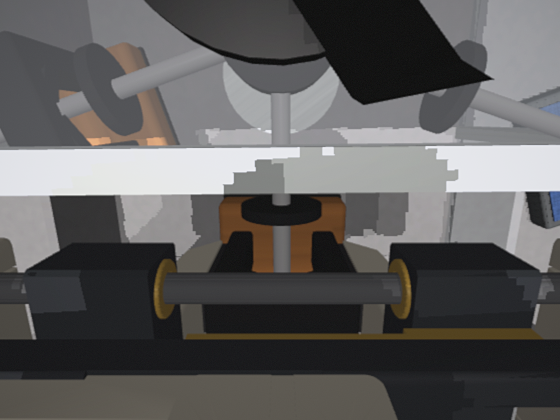

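The rod is through the loop at column 282, and the first stamp is seen hanging at left.

play_rows:
  motion:
    - [0,0,0.006,0,0,0,0.04]
    - [0,0,0.012,0,0,0,0.04]
    - [0,0,0.018,0,0,0,0.04]
    - [0,0,0.022,0,0,0,0.04]
    - [0,0,0.0255,0,0,0,0.04]
    - [0,0,0.0265,0,0,0,0.04]
    - [0,0,0.0265,0,0,0,0.04]

```text
t: 21.97
eef_pos: [515.4, 123.6, 121.7]
tcp_rot: [180.0, -0.1, -3.6]
force: [-0.8, -2.7, 7.4]
width: 56.3
```

play_rows:
  motion:
    - [0,0,0,0,0,0,0.065]
    - [0,0,0,0,0,0,0.08]
    - [0,0,0,0,0,0,0.09]
    - [0,0,0,0,0,0,0.09]
    - [0,0,0,0,0,0,0.09]
    - [0,0,0,0,0,0,0.09]
    - [0,0,-0.01,0,0,0,0.09]
    - [0,0,-0.03,0,0,0,0.09]
    - [0,0,-0.06,0,0,0,0.09]
    - [0,0,-0.1,0,0,0,0.09]
    - [0,0,-0.14,0,0,0,0.09]
    - [0,0,-0.18,0,0,0,0.09]
    - [0,0,-0.21,0,0,0,0.09]
    - [0,0,-0.21,0,0,0,0.09]
    - [0,0,-0.21,0,0,0,0.09]

```text
t: 23.22
eef_pos: [514.8, 124.6, 333.1]
tcp_rot: [-180.0, -0.3, -3.6]
force: [-0.6, -0.2, -1.1]
width: 89.6
```

Run:
```python
from h import *
s=st(); snap('wrist','w10'); knob('w10',(200,10,360,110)); mv([519.2,225.9,340],32.4)
```

```text
t 23.22 pos [514.8 124.6 333.1] rot [-180.    -0.3   -3.6] q [ 34.  18. -61.  98.  16.  74. -35.] F [-0.6 -0.2 -1.1] w 89.6
knob 2329 [515.9 232.6 290.6] [519.5 226.7] [18.1 69.6] axis 129.1
d [-0.0011 -0.1021 -0.0088] rv [  0.06  -0.06 -35.97] rows>= 5.0
```

View pics/w10.png

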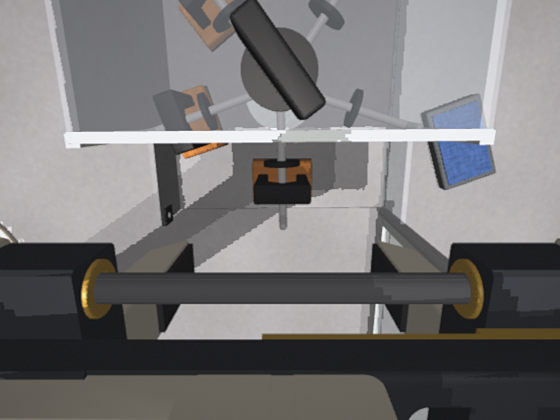

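Two stamps are hung: the new one at (282,180), the first at (190,120). Knob next, at yaw 32.4°.

play_rows:
  motion:
    - [0,-0.01,-0.02,0,0,-5,0.06]
    - [0,-0.035,-0.02,0,0,-12,0.06]
    - [0,-0.06,-0.02,0,0,-19,0.06]
    - [0,-0.085,-0.02,0,0,-26,0.06]
    - [-0.001,-0.1,-0.015,0,0,-33,0.06]
    - [-0.001,-0.102,-0.01,0,0,-36,0.06]
    - [-0.001,-0.102,-0.005,0,0,-36,0.06]
    - [-0.001,-0.102,-0.005,0,0,-36,0.06]
    - [-0.001,-0.102,-0.005,0,0,-36,0.06]

```text
t: 24.02
eef_pos: [518.9, 224.7, 334.4]
tcp_rot: [-180.0, 0.1, 32.3]
force: [0.3, -0.3, 0.8]
width: 60.5
```

Run:
```python
from h import *
s=st(); mv([519.2,225.9,262],32.4)
```

```text
t 24.02 pos [518.9 224.7 334.4] rot [-1.80e+02  1.00e-01  3.23e+01] q [ 24.  26. -68.  92.  25.  78. -15.] F [ 0.3 -0.3  0.8] w 60.5
d [ 0.0011 -0.0009  0.0724] rv [-0.01  0.14 -0.12] rows>= 1.7
```

play_rows:
  motion:
    - [0.001,-0.0005,0.02,0,0,0,0.06]
    - [0.001,-0.0005,0.045,0,0,0,0.045]
    - [0.001,-0.0005,0.062,0,0,0,0.04]
    - [0.001,-0.0005,0.071,0,0,0,0.03]
    - [0.001,-0.0005,0.071,0,0,0,0.01]
    - [0.001,-0.0005,0.071,0,0,0,0.01]
    - [0.001,-0.0005,0.071,0,0,0,0.01]
    - [0.001,-0.0005,0.071,0,0,0,0.01]
    - [0.001,-0.0005,0.071,0,0,0,0.01]
    - [0.001,-0.0005,0.071,0,0,0,0.01]
  squeeze: 20

```text
t: 24.85
eef_pos: [519.3, 226.4, 266.0]
tcp_rot: [179.9, 0.1, 32.4]
force: [-3.9, -2.7, 4.6]
width: 17.7
```

Run:
```python
from h import *
s=st(); mv([519.2,225.9,262],-39.6)
```

```text
t 24.85 pos [519.3 226.4 266. ] rot [1.799e+02 1.000e-01 3.240e+01] q [ 22.  29. -65.  98.  28.  71. -18.] F [-3.9 -2.7  4.6] w 17.7
d [-0.0004  0.0004  0.004 ] rv [1.000e-01 1.000e-02 7.201e+01] rows>= 10.1
```

play_rows:
  motion:
    - [0,0,0,0,0,3,0.01]
    - [0,0,0,0,0,8,0.01]
    - [0,0,0,0,0,14,0.01]
    - [0,0,0,0,0,20,0.01]
    - [0,0,0,0,0,26,0.01]
    - [0,0,0,0,0,32,0.01]
    - [0,0,0,0,0,38,0.01]
    - [0,0,0,0,0,44,0.01]
    - [0,0,0,0,0,50,0.01]
    - [0,0,0,0,0,56,0.01]
    - [0,0,0,0,0,61,0.01]
    - [0,0,0,0,0,66,0.01]
    - [0,0,0,0,0,70,0.01]
    - [0,0,0,0,0,72,0.01]
    - [0,0,0,0,0,72,0.01]
    - [0,0,0,0,0,72,0.01]
    - [0,0,0,0,0,72,0.01]

```text
t: 26.27
eef_pos: [519.9, 226.4, 265.9]
tcp_rot: [180.0, -0.1, -39.5]
force: [-4.8, -4.1, 6.8]
width: 17.8
```

play_rows:
  motion:
    - [0,0,0,0,0,0,0.06]
    - [0,0,0,0,0,0,0.06]
    - [0,0,0,0,0,0,0.06]
    - [0,0,0,0,0,0,0.06]
    - [0,0,-0.01,0,0,0,0.06]
    - [0,0,-0.03,0,0,0,0.07]
    - [0,0,-0.06,0,0,0,0.09]
    - [0,0,-0.09,0,0,0,0.0915]
    - [0,0,-0.1,0,0,0,0.0915]
    - [0,0,-0.1,0,0,0,0.0915]

```text
t: 27.1
eef_pos: [521.2, 228.2, 368.6]
tcp_rot: [-179.7, -0.2, -39.5]
force: [0.0, 0.3, 0.3]
width: 80.1
```

Run:
```python
from h import *
s=st(); snap('top','top11'); stamp('top11',(320,220,385,280)); stamp('side0',(270,170,320,230)); snap('side','side11');mv([468,-335,220],-5)
```

```text
t 27.1 pos [521.2 228.2 368.6] rot [-179.7   -0.2  -39.5] q [ 13.  18. -51.  90.  14.  78. -78.] F [0.  0.3 0.3] w 80.1
base 123 23.7 [ 472.2 -361.8] [45.6 64.6] 88.9
loop 109 93.5 [ 472.3 -362.1] [17.8 53.8] 86.1
base 185 23.2 [ 473.5 -310.8] [ 69.6 160.8] 9.1
loop 156 91.3 [ 470.4 -308.3] [ 59.7 139.2] 5.6
d [0.3178 0.466  0.1447] rv [ 0.000e+00 -3.000e-02 -3.457e+01] rows>= 14.0
```

View pics/top11.png

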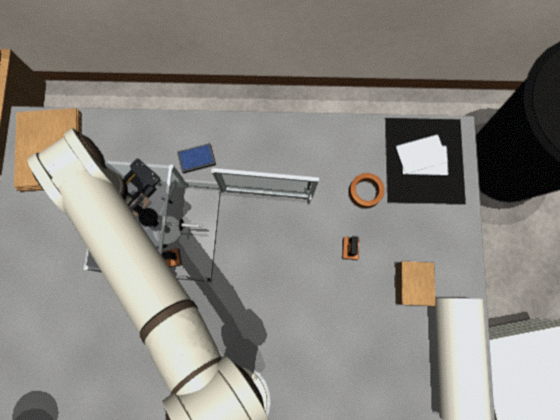

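View pics/side11.png

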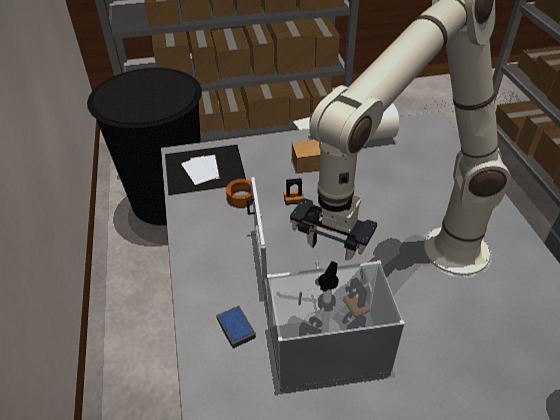

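Run:
```python
from h import *
s=st(); mv([474,-337,220],-2)
```

```text
t 27.2 pos [519.8 226.7 364.6] rot [-180.    -0.   -39.6] q [ 13.  19. -51.  90.  15.  78. -78.] F [-0.3 -0.6 -0.7] w 87.5
d [0.3237 0.4638 0.1447] rv [ 0.000e+00 -3.000e-02 -3.757e+01] rows>= 14.0
```

play_rows:
  motion:
    - [0.014,0.02,0,0,0,-2,0.0915]
    - [0.035,0.05,0,0,0,-4,0.0915]
    - [0.056,0.08,0,0,0,-6,0.0915]
    - [0.077,0.11,0,0,0,-9,0.0915]
    - [0.098,0.14,0,0,0,-12,0.0915]
    - [0.119,0.17,0,0,0,-15,0.0915]
    - [0.14,0.2,0.01,0,0,-18,0.0915]
    - [0.161,0.23,0.02,0,0,-21,0.0915]
    - [0.182,0.26,0.04,0,0,-24,0.0915]
    - [0.203,0.29,0.06,0,0,-27,0.0915]
    - [0.224,0.32,0.08,0,0,-29,0.0915]
    - [0.245,0.35,0.1,0,0,-31,0.0915]
    - [0.266,0.38,0.12,0,0,-33,0.0915]
    - [0.287,0.41,0.13,0,0,-35,0.0915]
    - [0.305,0.437,0.14,0,0,-37,0.0915]
    - [0.319,0.456,0.145,0,0,-37.6,0.0915]
    - [0.3237,0.4638,0.145,0,0,-37.6,0.0915]
    - [0.3237,0.4638,0.145,0,0,-37.6,0.0915]
    - [0.3237,0.4638,0.145,0,0,-37.6,0.0915]
    - [0.3237,0.4638,0.145,0,0,-37.6,0.0915]

```text
t: 28.87
eef_pos: [474.7, -334.3, 219.9]
tcp_rot: [-179.9, -0.0, -1.8]
force: [-0.3, -0.2, 0.4]
width: 91.3
```

Run:
```python
from h import *
s=st(); snap('wrist','w12'); stamp('w12',(200,110,370,265))
s=st(); mv([474,-361,41.5],-2)
```

```text
t 28.87 pos [ 474.7 -334.3  219.9] rot [-179.9   -0.    -1.8] q [ 62.  25. -39.  99.  17.  62.  17.] F [-0.3 -0.2  0.4] w 91.3
base 1444 23.9 [ 474.5 -357.8] [38.6 67.4] 87.1
loop 1367 93.9 [ 474.5 -363.7] [20.  54.2] 86.7
t 28.92 pos [ 474.9 -334.3  220.2] rot [-180.    -0.    -1.8] q [ 62.  25. -39.  99.  17.  62.  17.] F [ 1.1 -0.6  0.5] w 91.3
d [-0.0002  0.0268  0.1787] rv [-0.03 -0.04  0.22] rows>= 4.3
```

View pics/w12.png

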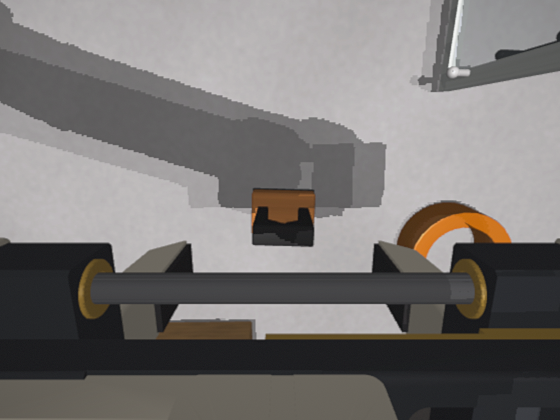

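play_rows:
  motion:
    - [0,0.015,0.02,0,0,1.3,0.0915]
    - [0,0.028,0.05,0,0,1.3,0.0915]
    - [0,0.028,0.085,0,0,1.3,0.0915]
    - [0,0.028,0.12,0,0,1.3,0.0915]
    - [0,0.028,0.15,0,0,1.3,0.0915]
    - [0,0.028,0.17,0,0,1.3,0.0915]
    - [0,0.028,0.1785,0,0,1.3,0.0915]
    - [0,0.028,0.1785,0,0,1.3,0.0915]
    - [0,0.028,0.1785,0,0,1.3,0.04]
    - [0,0.028,0.1785,0,0,1.3,0.04]
    - [0,0.028,0.1785,0,0,1.3,0.04]
    - [0,0.028,0.1785,0,0,1.3,0.04]
    - [0,0.028,0.1785,0,0,1.3,0.04]
    - [0,0.028,0.1785,0,0,1.3,0.04]
    - [0,0.028,0.1785,0,0,1.3,0.04]
    - [0,0.028,0.1785,0,0,1.3,0.04]
  squeeze: 25

```text
t: 30.25
eef_pos: [473.4, -365.3, 42.0]
tcp_rot: [179.9, -0.1, -3.3]
force: [-0.7, 0.9, 4.9]
width: 55.5
```

Run:
```python
from h import *
s=st(); mv([506.5,5,147],-3.6)
```

```text
t 30.25 pos [ 473.4 -365.3   42. ] rot [ 1.799e+02 -1.000e-01 -3.300e+00] q [ 58.  39. -31. 103.  27.  45.  10.] F [-0.7  0.9  4.9] w 55.5
d [ 0.0119 -0.3715 -0.1053] rv [ 0.05 -0.06  0.32] rows>= 9.3
```

play_rows:
  motion:
    - [0,0,-0.03,0,0,0,0.04]
    - [0,0,-0.065,0,0,0,0.04]
    - [0,-0.01,-0.095,0,0,0,0.04]
    - [0.001,-0.035,-0.105,0,0,0,0.04]
    - [0.002,-0.065,-0.105,0,0,0,0.04]
    - [0.003,-0.095,-0.105,0,0,0,0.04]
    - [0.004,-0.125,-0.105,0,0,0,0.04]
    - [0.005,-0.155,-0.105,0,0,0,0.04]
    - [0.006,-0.185,-0.105,0,0,0,0.04]
    - [0.007,-0.215,-0.105,0,0,0,0.04]
    - [0.008,-0.245,-0.105,0,0,0.3,0.04]
    - [0.009,-0.275,-0.105,0,0,0.3,0.04]
    - [0.01,-0.305,-0.105,0,0,0.3,0.04]
    - [0.011,-0.335,-0.105,0,0,0.3,0.04]
    - [0.0119,-0.36,-0.105,0,0,0.3,0.04]
    - [0.0119,-0.3715,-0.105,0,0,0.3,0.04]
    - [0.0119,-0.3715,-0.105,0,0,0.3,0.04]
    - [0.0119,-0.3715,-0.105,0,0,0.3,0.04]
    - [0.0119,-0.3715,-0.105,0,0,0.3,0.04]
  squeeze: 25

```text
t: 31.83
eef_pos: [505.7, 3.2, 145.8]
tcp_rot: [179.9, 0.1, -3.7]
force: [-0.5, -0.3, -1.7]
width: 55.8
```

Run:
```python
from h import *
s=st(); snap('wrist','w13'); rod('w13'); mv([513.6,123,146.5],-3.5)
```

```text
t 31.83 pos [505.7   3.2 145.8] rot [ 1.799e+02  1.000e-01 -3.700e+00] q [ 31.  23. -42. 113.  20.  51. -25.] F [-0.5 -0.3 -1.7] w 55.8
0 21 [513.1 115.8 163.3]
6 21 [513.  113.8 163.3]
12 21 [512.8 111.8 163.3]
18 21 [512.7 109.7 163.5]
24 21 [512.6 107.7 163.5]
30 19 [512.6 105.6 163.5]
36 20 [512.5 103.5 163.6]
42 20 [512.4 101.3 164.2]
48 20 [512.2  98.3 169.2]
54 20 [512.   95.4 174.1]
60 22 [511.8  93.2 175.3]
66 21 [511.9  91.3 174.9]
72 14 [511.6  89.4 173.9]
rod yaw -2.66 x at y=123 513.4 x at 5 507.9
d [ 0.     -0.1203 -0.0008] rv [ 0.07  0.05 -0.24] rows>= 2.9
```

View pics/w13.png

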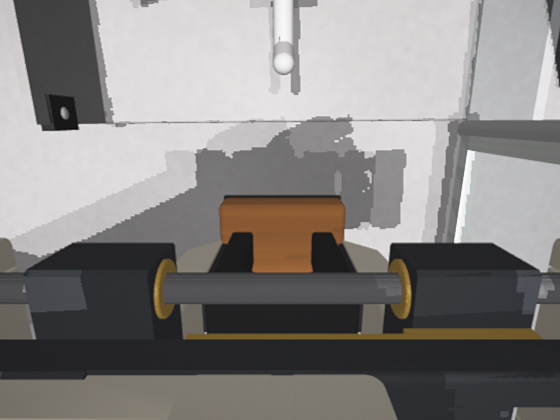

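Hook 3 is in front, empty, with its tip at (283,62). Inserting.

play_rows:
  motion:
    - [0,-0.01,-0.001,0,0,0,0.04]
    - [0,-0.025,-0.001,0,0,0,0.04]
    - [0,-0.04,-0.001,0,0,0,0.04]
    - [0,-0.055,-0.001,0,0,0,0.04]
    - [0,-0.07,-0.001,0,0,0,0.04]
    - [0,-0.085,-0.001,0,0,0,0.04]
    - [0,-0.1,-0.001,0,0,0,0.04]
    - [0,-0.113,-0.001,0,0,0,0.04]
    - [0,-0.12,-0.001,0,0,0,0.04]
    - [0,-0.12,-0.001,0,0,0,0.04]
    - [0,-0.12,-0.001,0,0,0,0.04]
    - [0,-0.12,-0.001,0,0,0,0.04]

```text
t: 32.88
eef_pos: [513.5, 123.8, 147.0]
tcp_rot: [179.9, 0.0, -3.7]
force: [0.6, -0.4, -0.8]
width: 56.1
```

Run:
```python
from h import *
s=st(); snap('wrist','w14')
```

```text
t 32.88 pos [513.5 123.8 147. ] rot [179.9   0.   -3.7] q [ 18.  26. -43. 110.  22.  52. -39.] F [ 0.6 -0.4 -0.8] w 56.1
```

View pics/w14.png

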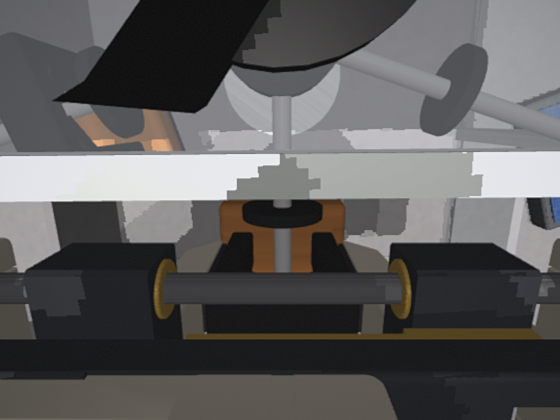

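The rod is through the loop, centred at column 283. Lowering and releasing.

play_rows:
  motion:
    - [0,0,0.006,0,0,0,0.04]
    - [0,0,0.012,0,0,0,0.04]
    - [0,0,0.018,0,0,0,0.04]
    - [0,0,0.022,0,0,0,0.04]
    - [0,0,0.0255,0,0,0,0.04]
    - [0,0,0.0255,0,0,0,0.04]
    - [0,0,0.0255,0,0,0,0.04]

```text
t: 33.52
eef_pos: [515.4, 124.8, 122.8]
tcp_rot: [180.0, -0.2, -3.6]
force: [0.8, -2.0, 6.3]
width: 56.2
```

play_rows:
  motion:
    - [0,0,0,0,0,0,0.065]
    - [0,0,0,0,0,0,0.08]
    - [0,0,0,0,0,0,0.09]
    - [0,0,0,0,0,0,0.09]
    - [0,0,0,0,0,0,0.09]
    - [0,0,0,0,0,0,0.09]
    - [0,0,-0.01,0,0,0,0.09]
    - [0,0,-0.03,0,0,0,0.09]
    - [0,0,-0.06,0,0,0,0.09]
    - [0,0,-0.1,0,0,0,0.09]
    - [0,0,-0.14,0,0,0,0.09]
    - [0,0,-0.18,0,0,0,0.09]
    - [0,0,-0.21,0,0,0,0.09]
    - [0,0,-0.21,0,0,0,0.09]
    - [0,0,-0.21,0,0,0,0.09]

```text
t: 34.77
eef_pos: [514.5, 125.6, 334.3]
tcp_rot: [-180.0, -0.3, -3.6]
force: [0.1, -1.0, -0.1]
width: 90.1
```

Run:
```python
from h import *
s=st(); snap('wrist','w15'); snap('side','side15'); snap('top','top15')
im,d,p=load('side15'); C=cloud(d,p); im2=cv2.resize(im[160:390,210:420],None,fx=2.6,fy=2.6,interpolation=cv2.INTER_CUBIC); cv2.imwrite('pics/s15z.png',im2[:,:,::-1])
im,d,p=load('top15')
for u,v,z in [(214,172,239),(317,181,239)]: print(onplane(p,u,v,z))
```

```text
t 34.77 pos [514.5 125.6 334.3] rot [-180.    -0.3   -3.6] q [ 24.  14. -48.  98.  11.  73. -30.] F [ 0.1 -1.  -0.1] w 90.1
[653.22109436  53.04159978 239.        ]
[ 633.21892225 -236.9644244   239.        ]
```

View pics/w15.png

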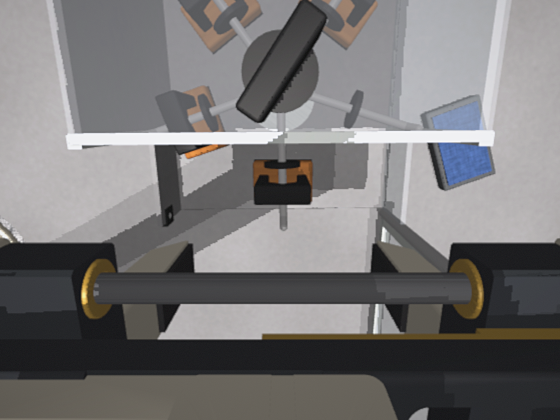

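View pics/s15z.png

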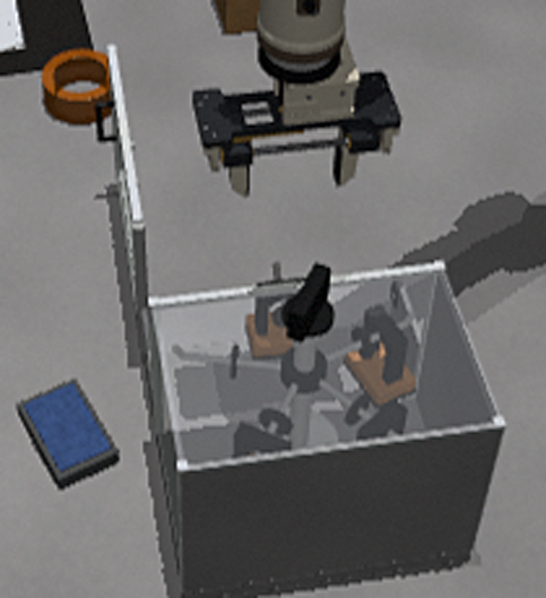

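View pics/top15.png

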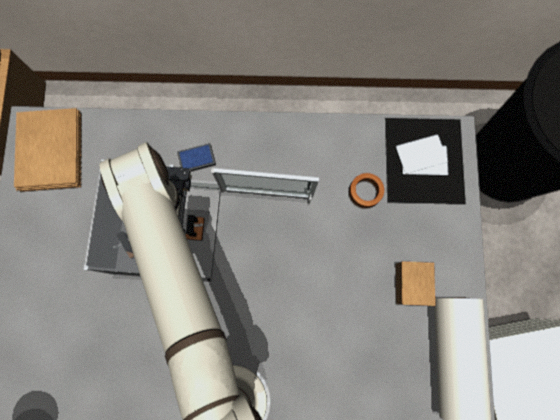

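All three stamps hang at (282,180) and the two places behind it in w15, beside the fixed hook 0 stamp, and none is left on the bench. Now the door.

```bash
cat >> h.py <<'E'
H=np.array([659,56.5])
def door(th,o,rho=200):
    a=np.radians(176.4)+th; u=np.array([np.cos(a),np.sin(a)]); n=np.array([-u[1],u[0]]); return H+rho*u+o*n, 176.4+np.degrees(th)-180
E
python3 - <<'E'
from h import *
s=st(); P,y=door(1.57,55); print(P,y); mv([*P,334],86); mv([*P,190],86)
E
```

```text
t 34.92 pos [512.6 124.7 330.5] rot [ 1.8e+02  1.0e-01 -3.6e+00] q [ 24.  14. -48.  98.  11.  73. -30.] F [-0.1 -0.8 -0.2] w 90.2
[ 701.17165157 -146.59247107] 86.35437383553926
d [ 0.2051  0.259  -0.0037] rv [-7.000e-02  1.300e-01 -8.957e+01] rows>= 12.5
d [0.2054 0.2589 0.1403] rv [-7.000e-02  1.300e-01 -8.957e+01] rows>= 12.5
```

play_rows:
  motion:
    - [0.008,0.01,-0.01,0,0,-4,0.05]
    - [0.022,0.028,-0.02,0,0,-10,0.02]
    - [0.038,0.048,-0.02,0,0,-17,0.005]
    - [0.054,0.068,-0.02,0,0,-24,0.005]
    - [0.07,0.088,-0.02,0,0,-31,0.005]
    - [0.086,0.108,-0.02,0,0,-38,0.005]
    - [0.102,0.128,-0.02,0,0,-45,0.005]
    - [0.118,0.148,-0.02,0,0,-52,0.005]
    - [0.134,0.168,-0.02,0,0,-59,0.005]
    - [0.15,0.188,-0.02,0,0,-66,0.005]
    - [0.166,0.208,-0.02,0,0,-73,0.005]
    - [0.18,0.228,-0.02,0,0,-80,0.005]
    - [0.194,0.246,-0.02,0,0,-86,0.005]
    - [0.203,0.257,-0.015,0,0,-89.6,0.005]
    - [0.205,0.259,-0.01,0,0,-89.6,0.005]
    - [0.205,0.259,-0.005,0,0,-89.6,0.005]
    - [0.205,0.259,-0.005,0,0,-89.6,0.005]
    - [0.205,0.259,-0.005,0,0,-89.6,0.005]

```text
t: 36.42
eef_pos: [701.1, -144.2, 335.9]
tcp_rot: [-179.9, -0.0, 86.1]
force: [0.0, 0.3, -0.5]
width: 4.9
```

Run:
```python
from h import *
s=st(); P,y=door(1.57,55); mv([*P,190],86); snap('side','side16'); snap('wrist','w16')
```

```text
t 36.42 pos [ 701.1 -144.2  335.9] rot [-179.9   -0.    86.1] q [ 40.  40. -55.  69.  32.  86.  76.] F [ 0.   0.3 -0.5] w 4.9
d [-0.0024  0.0005  0.1459] rv [-0.11 -0.04  0.1 ] rows>= 3.5
```

View pics/side16.png

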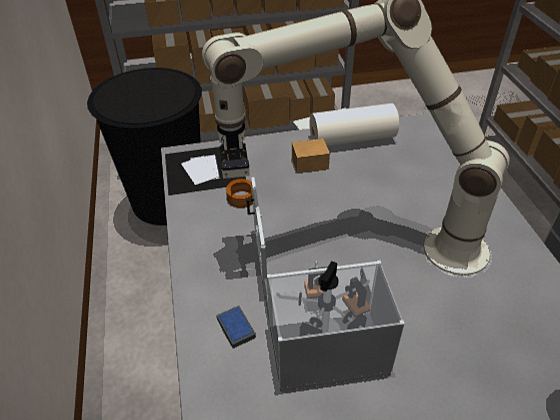

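View pics/w16.png

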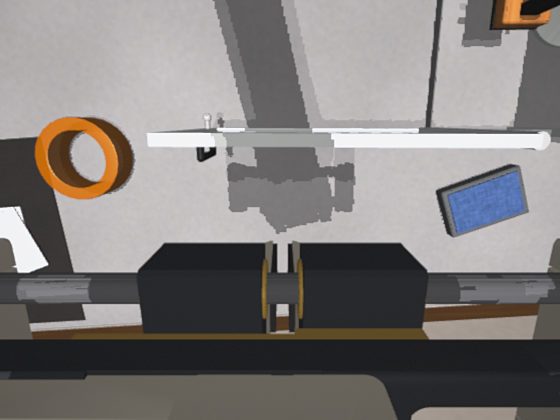

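The wrist view shows the door's top rail along row 140, from column 148 to 548, with the fingers on its outer side.

Run:
```python
from h import *
im,d,p=load('w16')
for u,v in [(150,147),(283,147),(400,147),(545,147),(283,132),(400,133)]: print(u,v,onplane(p,u,v,239).round(1))
```

```text
150 147 [ 644.8 -239.6  239. ]
283 147 [ 651.5 -139.6  239. ]
400 147 [657.4 -51.5 239. ]
545 147 [664.7  57.7 239. ]
283 132 [ 640.5 -138.9  239. ]
400 133 [647.1 -51.8 239. ]
```

play_rows:
  motion:
    - [-0.002,0,0.03,0,0,0,0.0]
    - [-0.002,0,0.065,0,0,0,0.0]
    - [-0.002,0,0.1,0,0,0,0.0]
    - [-0.002,0,0.13,0,0,0,0.0]
    - [-0.002,0,0.145,0,0,0,0.0]
    - [-0.002,0,0.146,0,0,0,0.0]
    - [-0.002,0,0.146,0,0,0,0.0]

```text
t: 37.1
eef_pos: [701.9, -147.7, 191.3]
tcp_rot: [-180.0, -0.0, 86.0]
force: [-0.4, -0.6, 0.2]
width: 0.4
```

```bash
cat >> h.py <<'E'
def plan(ths,o,rho=200,z=190,yo=0):
    s=st(); Rc=R.from_euler('xyz',s['tcp_rot'],degrees=True)
    for t in ths:
        P,y=door(t,o,rho); Rt=R.from_euler('xyz',[180,0,y+yo],degrees=True)
        print(round(t,2),(Rc.inv().apply(np.array([*P,z])-s['eef_pos'])/1000).round(4),(Rc.inv()*Rt).as_rotvec(degrees=True).round(1))
E
python3 - <<'E'
from h import *
plan([1.57],17); plan(np.arange(1.5,0.65,-.08),15)
E
```

```text
t 37.1 pos [ 701.9 -147.7  191.3] rot [-180.   -0.   86.] q [ 40.  46. -52.  79.  36.  73.  72.] F [-0.4 -0.6  0.2] w 0.4
1.57 [ 0.0009 -0.0388  0.0013] [-0.  -0.  -0.3]
t 37.1 pos [ 701.9 -147.7  191.3] rot [-180.   -0.   86.] q [ 40.  46. -52.  79.  36.  73.  72.] F [-0.4 -0.6  0.2] w 0.4
1.5 [ 0.0002 -0.0548  0.0013] [-0.  -0.   3.7]
1.42 [ 0.0007 -0.0709  0.0013] [-0.  -0.   8.3]
1.34 [ 0.0025 -0.0868  0.0013] [-0.  -0.  12.9]
1.26 [ 0.0055 -0.1026  0.0013] [-0.  -0.  17.5]
1.18 [ 0.0098 -0.118   0.0013] [-0. -0. 22.]
1.1 [ 0.0153 -0.1331  0.0013] [-0.  -0.  26.6]
1.02 [ 0.0219 -0.1477  0.0013] [-0.  -0.  31.2]
0.94 [ 0.0298 -0.1617  0.0013] [-0.  -0.  35.8]
0.86 [ 0.0387 -0.175   0.0013] [-0.  -0.  40.4]
0.78 [ 0.0486 -0.1876  0.0013] [-0. -0. 45.]
0.7 [ 0.0596 -0.1993  0.0013] [-0.  -0.  49.5]
```

play_rows:
  motion:
    - [0,-0.013,0,0,0,0,0]
    - [0,-0.027,0,0,0,0,0]
    - [0,-0.036,0,0,0,0,0]
    - [0,-0.045,0,0,0,2,0]
    - [0,-0.055,0,0,0,3.7,0]
    - [0,-0.063,0,0,0,6,0]
    - [0.0007,-0.071,0,0,0,8.3,0]
    - [0.0015,-0.079,0,0,0,10.5,0]
    - [0.0025,-0.087,0,0,0,13,0]
    - [0.0055,-0.1025,0,0,0,17.5,0]
    - [0.0098,-0.118,0,0,0,22,0]
    - [0.0153,-0.133,0,0,0,26.5,0]
    - [0.022,-0.1475,0,0,0,31,0]
    - [0.03,-0.162,0,0,0,36,0]
    - [0.039,-0.175,0,0,0,40.5,0]
    - [0.0486,-0.1876,0,0,0,45,0]
    - [0.06,-0.199,0,0,0,49.5,0]
    - [0.06,-0.199,0,0,0,49.5,0]

```text
t: 38.6
eef_pos: [507.7, -71.4, 193.7]
tcp_rot: [179.8, -0.1, 36.6]
force: [-0.5, 1.1, 0.5]
width: -0.1
```

Run:
```python
from h import *
snap('wrist','w17'); snap('side','side17')
plan(np.arange(.62,-.03,-.08),15)
```

```text
t 38.7 pos [509.3 -74.2 193.2] rot [ 1.797e+02 -1.000e-01  3.680e+01] q [ 47.  22. -50. 110.  20.  57.  24.] F [ 0.4  0.2 -0.4] w 0.2
0.62 [-0.0024 -0.0171  0.0031] [ 0.3 -0.1  4.8]
0.54 [-0.0017 -0.0331  0.0031] [ 0.3 -0.1  9.4]
0.46 [ 0.0004 -0.049   0.003 ] [ 0.3 -0.2 14. ]
0.38 [ 0.0038 -0.0647  0.0029] [ 0.2 -0.2 18.6]
0.3 [ 0.0083 -0.0801  0.0029] [ 0.2 -0.2 23.2]
0.22 [ 0.0141 -0.095   0.0028] [ 0.2 -0.2 27.8]
0.14 [ 0.0211 -0.1095  0.0028] [ 0.2 -0.2 32.3]
0.06 [ 0.0292 -0.1233  0.0027] [ 0.2 -0.2 36.9]
-0.02 [ 0.0384 -0.1365  0.0027] [ 0.2 -0.2 41.5]
```

View pics/w17.png

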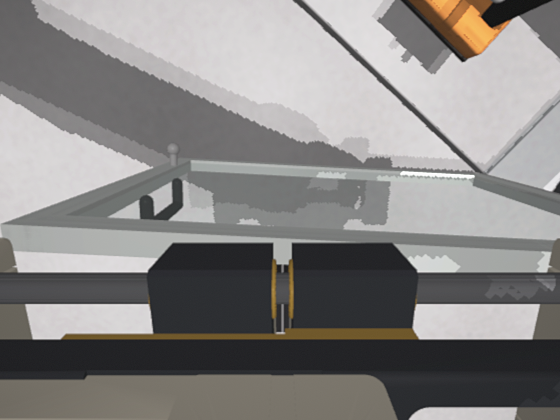

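View pics/side17.png

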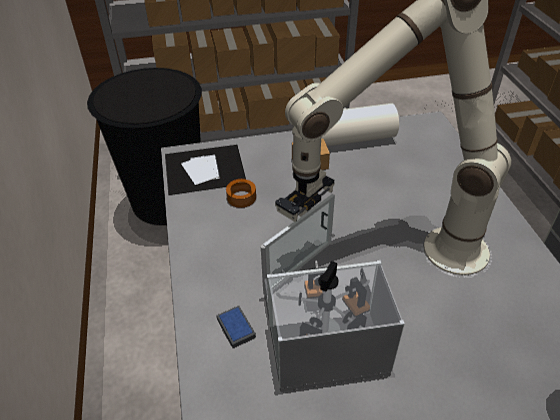

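The door follows the fingers and is at about 0.6 rad. Continuing, slower near the catch.

play_rows:
  motion:
    - [-0.002,-0.009,0.002,0,0,2.5,0]
    - [-0.002,-0.017,0.003,0,0,5,0]
    - [-0.002,-0.025,0.003,0,0,7,0]
    - [-0.0015,-0.033,0.003,0,0,9.5,0]
    - [-0.001,-0.041,0.003,0,0,12,0]
    - [0.0005,-0.049,0.003,0,0,14,0]
    - [0.002,-0.057,0.003,0,0,16.5,0]
    - [0.004,-0.065,0.003,0,0,18.5,0]
    - [0.006,-0.0725,0.003,0,0,21,0]
    - [0.0083,-0.08,0.003,0,0,23,0]
    - [0.011,-0.0875,0.003,0,0,25.5,0]
    - [0.014,-0.095,0.003,0,0,28,0]
    - [0.0175,-0.102,0.003,0,0,30,0]
    - [0.021,-0.1095,0.003,0,0,32,0]
    - [0.021,-0.1095,0.003,0,0,32,0]
    - [0.021,-0.1095,0.003,0,0,32,0]

```text
t: 40.03
eef_pos: [460.5, 26.0, 188.5]
tcp_rot: [180.0, -0.1, 4.7]
force: [0.2, 0.0, -0.1]
width: 0.5
```

Run:
```python
from h import *
plan([.14,.1,.06,.03,0,-.03,-.05],13)
```

```text
t 40.03 pos [460.5  26.  188.5] rot [ 1.8e+02 -1.0e-01  4.7e+00] q [ 35.  15. -48. 117.  14.  53. -15.] F [ 0.2  0.  -0.1] w 0.5
0.14 [ 0.0002 -0.0021 -0.0015] [ 0.  -0.1  0.3]
0.1 [-0.0001 -0.0101 -0.0015] [ 0.  -0.1  2.6]
0.06 [-0.0001 -0.0181 -0.0015] [ 0.  -0.1  4.9]
0.03 [ 0.0001 -0.0241 -0.0015] [ 0.  -0.1  6.6]
0 [ 0.0005 -0.0301 -0.0015] [ 0.  -0.1  8.3]
-0.03 [ 0.0011 -0.0361 -0.0015] [ 0.  -0.1 10. ]
-0.05 [ 0.0016 -0.0401 -0.0015] [-0.  -0.1 11.2]
```

play_rows:
  motion:
    - [0,-0.004,-0.001,0,0,1,0]
    - [0,-0.008,-0.001,0,0,2,0]
    - [0,-0.012,-0.001,0,0,3,0]
    - [0,-0.016,-0.001,0,0,4,0]
    - [0,-0.019,-0.001,0,0,5,0]
    - [0,-0.022,-0.001,0,0,6,0]
    - [0,-0.025,-0.001,0,0,7,0]
    - [0,-0.028,-0.001,0,0,8,0]
    - [0,-0.03,-0.001,0,0,8.3,0]
    - [0,-0.03,-0.001,0,0,8.3,0]

```text
t: 40.87
eef_pos: [457.6, 53.0, 189.1]
tcp_rot: [179.8, -0.1, -3.9]
force: [0.3, -8.6, 2.4]
width: 0.3
```

Run:
```python
from h import *
st(); snap('wrist','w18')
im,d,p=load('w18')
```

```text
t 40.87 pos [457.6  53.  189.1] rot [ 1.798e+02 -1.000e-01 -3.900e+00] q [ 31.  15. -47. 117.  14.  54. -27.] F [ 0.3 -8.6  2.4] w 0.3
```

View pics/w18.png

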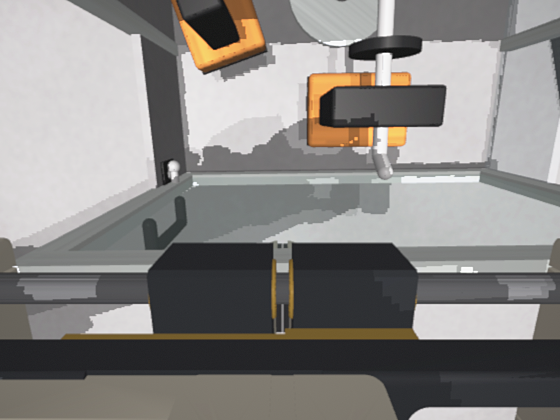

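Contact at 8.6 N, so it is riding the catch. Pushing on in small steps.

play_rows:
  motion:
    - [0,-0.001,0,0,0,0,0]
    - [0,-0.002,0,0,0,0,0]
    - [0,-0.003,0,0,0,0,0]
    - [0,-0.003,0,0,0,0,0]

```text
t: 41.25
eef_pos: [457.5, 52.9, 189.0]
tcp_rot: [179.6, 0.0, -4.0]
force: [-0.9, -16.1, 6.9]
width: 0.5
```

play_rows:
  motion:
    - [0,-0.001,0,0,0,0,0]
    - [0,-0.002,0,0,0,0,0]
    - [0,-0.003,0,0,0,0,0]
    - [0,-0.003,0,0,0,0,0]

```text
t: 41.58
eef_pos: [457.5, 52.9, 189.0]
tcp_rot: [179.3, 0.1, -4.1]
force: [-1.7, -23.1, 10.4]
width: 0.2
```

The finger stopped rigidly at y=52.9 while the force rose to 23 N, twice what the catch needs, so it should be seated. Backing off to check.

play_rows:
  motion:
    - [0,0.006,0,0,0,0,0]
    - [0,0.02,0,0,0,0,0]
    - [0,0.045,0,0,0,0,0]
    - [0,0.07,-0.02,0,0,0,0]
    - [0,0.09,-0.06,0,0,0,0]
    - [0,0.1,-0.1,0,0,0,0]
    - [0,0.1,-0.14,0,0,0,0]
    - [0,0.1,-0.16,0,0,0,0]
    - [0,0.1,-0.16,0,0,0,0]
    - [0,0.1,-0.16,0,0,0,0]

```text
t: 42.42
eef_pos: [451.5, -38.0, 350.0]
tcp_rot: [180.0, -0.2, -3.8]
force: [0.1, 0.0, -0.4]
width: 0.5
```

Run:
```python
from h import *
st(); snap('wrist','w19'); snap('side','side19'); snap('top','top19')
```

```text
t 42.42 pos [451.5 -38.  350. ] rot [180.   -0.2  -3.8] q [ 47.   2. -46. 106.   1.  73.  -3.] F [ 0.1  0.  -0.4] w 0.5
```

View pics/w19.png

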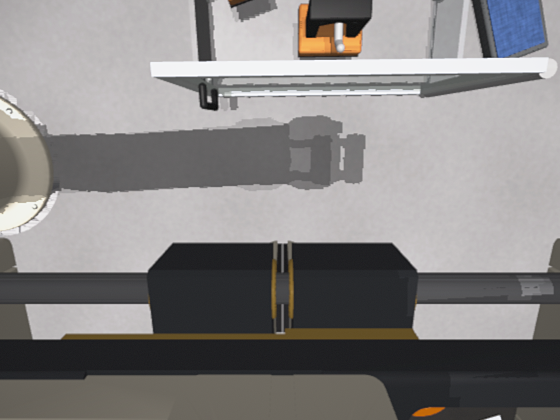

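View pics/side19.png

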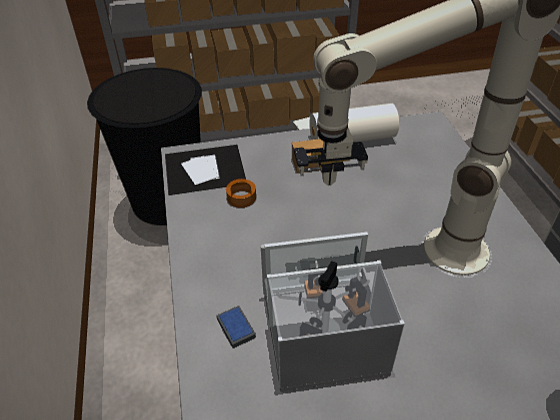

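View pics/top19.png

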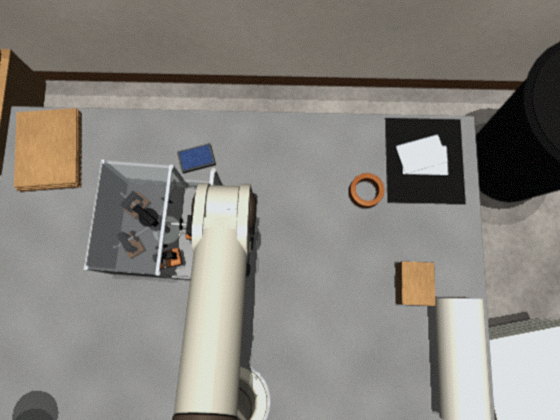

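The wrist view shows the door's top rail from (152,70) to (553,68), closed across the front. Measuring its angle.

Run:
```python
from h import *
im,d,p=load('w19'); C=cloud(d,p)
m=(C[...,2]>232)&(C[...,2]<246)&(im.min(-1)>200); m[120:]=0
P=C[m]; print(len(P)); 
r=cv2.fitLine(P[:,:2].astype(np.float32),cv2.DIST_HUBER,0,.01,.01).ravel(); print('door line',r,np.degrees(np.arctan2(r[1],r[0])), P[:,0].min(),P[:,0].max())
# cabinet yaw from w15 rim z246
for f in('w6','w10','w15'):
    im,d,p=load(f); C=cloud(d,p); m=(C[...,2]>238)&(C[...,2]<252)&(im.min(-1)>200); m[:125]=0;m[160:]=0
    P=C[m]; r=cv2.fitLine(P[:,:2].astype(np.float32),cv2.DIST_HUBER,0,.01,.01).ravel(); print(f,len(P),np.degrees(np.arctan2(r[1],r[0])))
b,l=blobs(im,orange(im))
# bystanders before/after
for f in('top0','top19'):
    im,d,p=load(f); C=cloud(d,p)
    h=cv2.cvtColor(im,cv2.COLOR_RGB2HSV)
    for n,mk in(('tape',orange(im)&(np.arange(560)>345)&(np.arange(420)[:,None]<215)),('pad',(h[...,0]>100)&(h[...,0]<130)&(h[...,1]>120))):
        v,u=np.nonzero(mk); print(f,n,len(u),u.mean().round(2),v.mean().round(2))
```

```text
5969
door line [ 9.984705e-01 -5.528763e-02  5.128030e+02  6.677980e+01] -3.1693637 360.69005646736 667.2519088032793
w6 4405 -3.0820315
w10 4439 -3.0608683
w15 4355 -3.0690577
top0 tape 423 366.65 189.42
top0 pad 1144 375.75 158.74
top19 tape 426 366.57 189.48
top19 pad 1136 373.66 155.59
```

The door is parallel to the cabinet rim within 0.1° (ajar would show about 3°), so it is seated. Handing in.

Run:
```python
from h import *
print(ctrl.finish_job()); st()
```

```text
the job is handed in; nothing more can be done
None
the job is handed in; nothing more can be done
```

I hung all three loose stamps, one each on hooks 1, 2 and 3, turning the carousel by its knob for each. Then I pushed the door shut, and I handed the job in at about 42.5 s.

**Stamps:** the last pictures show the three hanging beside the fixed hook 0 stamp, with none left on the bench. I saw only three at the start, so one of A to D was absent.

**Door:** under a 23 N push it stopped rigidly at about the shut position. After I backed off, its top rail lay parallel to the cabinet rim within about 0.1° (−3.17° against −3.07°). I did not feel a distinct snap, so "seated on the catch" is inferred from these two checks.

**Bystanders:** the tape roll is unmoved to within 0.1 pixel. I judged the ink pad and carton by eye only, and they look unmoved. The colour mask for the ink pad also caught other blue areas, so its 2–3 pixel shift between pictures means nothing.

**Cabinet yaw:** the estimates disagreed slightly (−3.1° to −3.6°), well within the fit.

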